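Clamp up the glued blanks in the ratchet press

TASK

Clamp up the freshly glued round wooden blanks: lift the press's pawl clear of the toothed bar and draw the bar back as far as it goes to open the jaw, then slide every blank flat along the table, without lifting or tilting it, through the open end of the press so that they all lie in a row between fence and jaw. Then push the bar in until the jaw holds all the blanks against the fence, and lower the pawl fully back into the teeth so that it locks; leave the other things on the table where they are.

Things in the scene. Friction and masses are not known exactly. Their poses are not given: they have to be found in the camera images.
- press: bench glue press fixed to the table; place and yaw vary. Origin: on the table, on the line where clamped blanks' centres lie, midway along the jaw. x points from fence to guide (away from the robot), y along fence and jaw, z up. Guide: two grey cheeks, x 108 to 150 mm, y -22 to 22 mm, 58 mm high, on a 4 mm foot plate; the bar runs between them along y = 0.
- fence (a point): middle of the inner face of the low wooden fence, on the table, 45 mm from the press's origin along -x. The fence is 14 mm high and runs from y = -150 to +150 mm of the press. Between fence and jaw is bare table.
- mouth (a point): on the table at the press's open end, where blanks go in, x = 18 mm, y = -150 mm of the press: midway between fence and withdrawn jaw. The other end is closed by a 14 mm high end stop with its inner face at y = +150 mm.
- bar (a joint): slide of toothed bar and jaw along the press's +x, m: 0 = farthest in (jaw 72 mm from fence; starts 0 to 0.002), 0.055 = fully withdrawn (127 mm, stop), about 0.018 with blanks clamped. 3 N friction, stays put. Teeth 18 mm apart, 7 mm high; pawl down, the bar draws back only some 2 mm. The pawl drops fully in only within about 1.5 mm of 0, 0.018, 0.036 or 0.054.
- handle (a point): grip point on the bar's handle, an upright dark wooden round post, 18 mm diameter, top 76 mm above the table, at the bar's far end beyond the guide; the point lies on its axis, 58 mm above the table, 172 mm + bar slide along the press's x. Moves with the bar.
- jaw_face (a point): middle of the jaw's face towards the fence, 9 mm above the table; moves with the bar. The wooden jaw is 16 mm high, 18 mm thick and runs 145 mm either way along the press's y.
- pawl (a joint): hinge of the pawl, rad: 0 = fully down in the teeth (start), 0.9 = fully lifted (stop). Axis along the press's y through x = 138 mm, z = 46 mm of the press. Stiff hinge (0.07 N m): stays where it is left. From 0.3 its nose is clear of the teeth.
- knob (a point): centre of the pawl's dark wooden ball knob, 22 mm diameter; pawl down, it is 65 mm from the hinge axis towards the fence and 54 mm above the table (8 mm above the axis); it rises on a 65.5 mm arc as the pawl lifts.
- blank1: round wooden blank, two glued plies, 90 mm diameter, 30 mm thick, about 0.13 kg, lying flat on the table; origin at the centre of its underside. Too wide to grasp: it is slid along. Two or three of the three blanks are there; an absent one reads None.
- blank2: round wooden blank, two glued plies, 90 mm diameter, 30 mm thick, about 0.13 kg, lying flat on the table; origin at the centre of its underside. Too wide to grasp: it is slid along. Two or three of the three blanks are there; an absent one reads None.
- blank3: round wooden blank, two glued plies, 90 mm diameter, 30 mm thick, about 0.13 kg, lying flat on the table; origin at the centre of its underside. Too wide to grasp: it is slid along. Two or three of the three blanks are there; an absent one reads None.
- glue: bystander, not to be disturbed: white glue bottle, 48 mm diameter, 150 mm tall; origin at the centre of its underside
- picks: bystander, not to be disturbed: clear pot of toothpicks, 56 mm diameter, 68 mm tall; origin at the centre of its underside
- woodbox: bystander, not to be disturbed: pale wooden box, 75 x 110 x 50 mm; origin at the centre of its underside
- tape: bystander, not to be disturbed: roll of brown tape lying flat, 70 mm diameter, 24 mm tall; origin at the centre of its underside
- pot: bystander, not to be disturbed: white pot with a black cap, 70 mm diameter, 100 mm tall; origin at the centre of its underside
- brush: bystander, not to be disturbed: flat brush lying down, 180 mm long along its x; origin at the centre of its underside or near its middle

How it is judged:
On the way, in this order (a step that is already met when the one before it is completed fails the run):
1. the pawl is lifted clear of the teeth (value of joint pawl above 0.35 rad), for 0.2 s.
2. the toothed bar is drawn fully back, to its stop (value of joint bar above 0.05 m), for 0.2 s.
3. all blanks lie in the press between fence and open jaw (x of blank1 in the frame of press between -0.02 and 0.06 m and y of blank1 in the frame of press between -0.13 and 0.13 m and x of blank2 in the frame of press between -0.02 and 0.06 m and y of blank2 in the frame of press between -0.13 and 0.13 m and x of blank3 in the frame of press between -0.02 and 0.06 m and y of blank3 in the frame of press between -0.13 and 0.13 m), for 0.2 s.
At the end, for the whole second after the job is handed in: every blank present lies flat and at rest on the table, its centre within 6 mm of the press's clamping line (touching the fence) and within 130 mm of the jaw's middle; the bar slide reads 0.0145 to 0.022 (jaw on the blanks) and the pawl is down in the teeth (below 0.1 rad) (x of blank1 in the frame of press between -0.006 and 0.006 m and y of blank1 in the frame of press between -0.13 and 0.13 m and height (world z) of each of blank1, blank2, blank3 below 0.006 m and linear speed of each of blank1, blank2, blank3 below 0.02 m/s and x of blank2 in the frame of press between -0.006 and 0.006 m and y of blank2 in the frame of press between -0.13 and 0.13 m and x of blank3 in the frame of press between -0.006 and 0.006 m and y of blank3 in the frame of press between -0.13 and 0.13 m and value of joint bar between 0.0145 and 0.022 m and value of joint pawl below 0.1 rad and velocity of joint bar below 0.01 m/s).
It fails at once if a blank is lifted off the table by more than 15 mm or tilted by more than 0.3 rad (height (world z) of any of blank1, blank2, blank3 above 0.015 m or angle between any of blank1, blank2, blank3's own z axis and vertical above 0.3 rad).
It fails at once if a bystander is moved more than 40 mm (distance of any of glue, picks, woodbox, tape, pot, brush from where it was at the start of the episode above 0.04 m).
Of blank1, blank2, blank3 only 2 to 3 are there at a start; the rules pass over those that are not, and their reading is None.
At some moment in a run one of blank1, blank2, blank3 may be knocked a few centimetres aside while the robot is not near it.
Once in a run the grip may slacken for a moment while it holds something.
It also fails if it takes over 210 s, if anything falls off the work surface, if the arm or the gripper's body presses on something with over 40 N, if the wrist force passes 120 N, or if a joint passes its speed limit or range.

ROBOT

A 6-joint arm with a two-finger parallel gripper is mounted at the origin on the work surface. World frame = base frame: x ahead of the robot, y to its left, z up, the work surface at z = 0. Lengths are in m, angles in rad, forces in N, time in s.
With the tool pointing down it reaches from about 0.25 to 0.775 m from the base axis. Payload 4 kg.
Tool frame: the origin (TCP) lies midway between the tips of the shut fingers; the grasp point (between the pads) lies 19 mm behind it; z points along the fingers, y is the direction in which the jaws open and shut (so a half turn about z gives the same grasp; the last joint's range is limited). The gripper opens to 94 mm and grips with 3 to 60 N. Pads are 16 mm wide; open, the fingers measure 119 mm over their backs; the gripper's body (75 mm by 177 mm) begins 78 mm behind the grasp point.
Start: joints at [-1.207, 0.087, 1.371, -0, 1.684, -0.103], TCP at [0.248, -0.491, 0.179] pointing down, gripper open.
Joint ranges: [-3.1, 3.1], [-0.76, 2.03], [0.27, 2.55], [-1.08, 4.22], [0.17, 2.65], [-2.57, 2.57]. Speed limits (rad/s): [2.79, 2.79, 3.14, 3.14, 3.14, 3.14].

INTERFACE

Orientations are given as [roll, pitch, yaw] about the fixed x, y, z axes, in that order (R = Rz(yaw) Ry(pitch) Rx(roll)).
In Python, from bench import robot gives the robot as it stands.
- The arm moves only by the tool drive_tool, never from a script. Its argument "series" is a list that holds one entry, the list of rows, each a list of 7 numbers: the turn, a rotation vector about the tool's x, y, z in rad, then the shift along the tool's x, y, z in cm, then the opening in per cent of the stroke, from 0 (shut) to 100 (fully open). In form: [[[rx, ry, rz, tx, ty, tz, fingers], ...]]. A call has 1 to 20 rows; each row is the pose to reach, as a shift and turn from the pose measured when the call began, along the tool's axes at that moment; what a row does not reach only later rows make up. A row lasts 1/10 s, in which the tool goes at most 50 mm and 8.59 degrees, less where a joint would pass 70% of its speed; a pose out of reach is approached as far as the arm can. A call with a gripper value outside its range is refused whole. The fingers move at their own pace and stop on an object; the grip force is fixed at half the most. Time passes only in rows, so rows that repeat a pose let the fingers close. It gives the time, the measured TCP pose, the force and the opening at its end, in the units of the state.
- robot.get_obs(): the state, without advancing time (a new reading comes with each control period).
- robot.snapshot(name): name is "scene" or "top"; returns a dict with "img" (420x560x3 uint8, blue, green, red), "depth" (420x560 float32, m along the optical axis (not along the pixel's ray), 0 where there is no reading), "vertical_fov" (degrees; the focal length in pixels is half the picture's height over the tangent of half this angle, whatever the lens; pixels are square), "cx", "cy" (the principal point, pixels), "rvec" (rotation vector, rad) and "tvec" (3), from world to camera coordinates, as OpenCV has them. Camera axes: x right, y down, z forward; pixel columns grow to the right and rows downward; lengths in m; the calibration is good to about 2 mm. A picture is of the moment at which its call begins.
- robot.close_job(): hands the job in, once; it reports no verdict.
The state is a dict: "time": time; "joint_positions": joint angles; "qvel": joint speeds; "joint_torque": joint torques, N m; "tool_pos": TCP position; "ee_rot": TCP orientation; "wrist_force": force on the tool from outside, world axes, zero at the start; "wrist_torque": the same for the moment, N m; "width": finger opening in m.
Only numpy, scipy, OpenCV 4.12 (cv2) and the standard library are available. Lean on these libraries where they do the work, as an engineer would, in place of code of your own. Each camera call takes 0.05 s, during which the arm holds its last target.

## Working session

There is one attempt and no reset: what is moved stays moved. The work goes in short steps, Python scripts to look and compute and a tool call to move; the robot and the scene stay as the last step left them, time stands still between calls to the robot, and variables do not carry over. Pictures are saved under pics/ and viewed, and the job is handed in when it is done.

Besides the shell and the picture viewer there is one more tool, called after ">>>" by a JSON object that holds its "api" and its "payload", one argument or row to a line. drive_tool: Moves the arm, as the interface text tells. Its arguments: {"type":"object","properties":{"series":{"type":"array","items":{"type":"array","items":{"type":"array","items":{"type":"number"}}}}},"required":["series"]}

```bash
ls -la; mkdir -p pics
cat > h.py <<'E'
import numpy as np, cv2, sys
from bench import robot
def snap(n):
    s=robot.snapshot(n); s['R']=cv2.Rodrigues(np.array(s['rvec'],float))[0]; s['t']=np.array(s['tvec'],float).ravel()
    s['f']=s['img'].shape[0]/2/np.tan(np.radians(s['vertical_fov'])/2); return s
def onplane(s,u,v,z):
    d=s['R'].T@np.array([(u-s['cx'])/s['f'],(v-s['cy'])/s['f'],1.]); c=-s['R'].T@s['t']
    return c+d*(z-c[2])/d[2]
def proj(s,p):
    q=s['R']@np.array(p,float)+s['t']; return np.array([s['cx']+s['f']*q[0]/q[2], s['cy']+s['f']*q[1]/q[2]])
def cloud(s):
    h,w=s['depth'].shape; u,v=np.meshgrid(np.arange(w),np.arange(h)); d=s['depth']
    c=np.stack([(u-s['cx'])/s['f']*d,(v-s['cy'])/s['f']*d,d],-1)
    return (c-s['t'])@s['R']
E
python3 - <<'E'
from h import *
for n in ("scene","top"):
    s=snap(n); cv2.imwrite(f'pics/{n}0.png',s['img']); print(n,s['vertical_fov'],s['cx'],s['cy'],-s['R'].T@s['t'],s['R'][2],s['f'])
    print((s['depth']>0).mean())
print(robot.get_obs())
E
```

```text
total 12
drwxr-xr-x  3 agent agent 4096 Dec  7 06:23 .
drwxr-xr-x 23 root  root  4096 Dec  7 06:23 ..
drwxr-xr-x  2 agent agent 4096 Dec  7 06:23 pics
scene 54.468050974651476 287.2443859354972 219.12028156543064 [ 1.10471066 -0.00251891  1.00976935] [-0.48323771 -0.00804175 -0.87545225] 408.0196221429483
0.9960119047619047
top 47.95740909421534 278.60095791643226 199.0306245000566 [0.36528596 0.00394674 1.50708784] [ 0.13845716 -0.01518056 -0.99025207] 472.1399156480383
0.9959481292517007
{'time': 0.1, 'joint_positions': array([-1.20705579e+00,  8.78522815e-02,  1.37208497e+00, -7.35595013e-05,
        1.68361140e+00, -1.03079811e-01]), 'qvel': array([ 0.00066964, -0.00226637, -0.0031818 , -0.00047786, -0.00072585,
        0.00058101]), 'joint_torque': array([ 2.41524780e-03, -3.41251194e+01, -3.03302050e+01,  7.20041315e-02,
        3.04632378e-02, -9.53241420e-05]), 'tool_pos': array([ 0.2473112 , -0.49064456,  0.17774624]), 'ee_rot': array([-3.13963951e+00, -1.28547783e-04,  4.66812008e-01]), 'wrist_force': array([-1.0551966 , -0.57800506, -0.60014914]), 'wrist_torque': array([ 0.03062708, -0.03903529, -0.01476193]), 'width': 0.09399862974445695}
```

View pics/scene0.png

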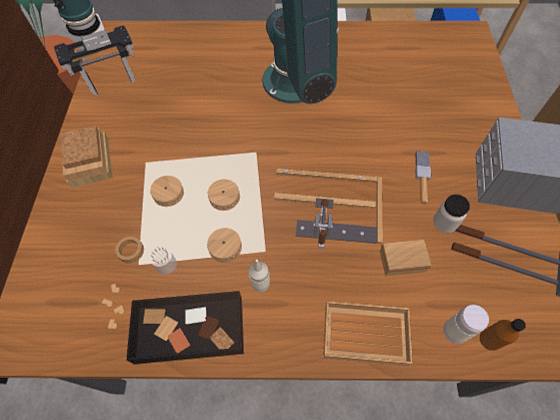

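View pics/top0.png

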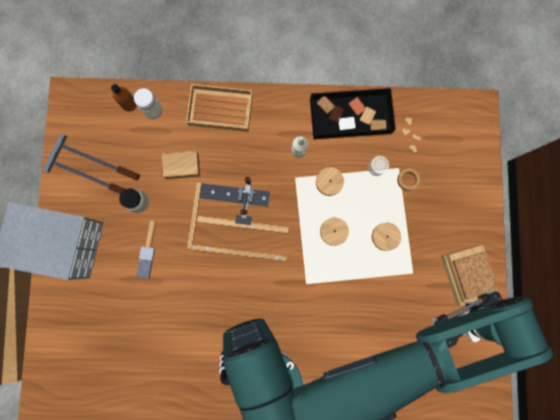

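Run:
```python
from h import *
for n,b in (("scene",(255,150,395,255)),("top",(180,170,300,270))):
    s=snap(n); np.savez(f'{n}0.npz',**{k:v for k,v in s.items()})
    x0,y0,x1,y1=b; cv2.imwrite(f'pics/{n}0c.png',cv2.resize(s['img'][y0:y1,x0:x1],None,fx=5.5,fy=5.5,interpolation=cv2.INTER_CUBIC))
    P=cloud(s); z=P[...,2]
    # table check
    m=(P[...,0]>.2)&(P[...,0]<.8)&(abs(P[...,1])<.4)
    print(n,'table z median',np.median(z[m]))
    mm=((z>.024)&(z<.036)&m).astype(np.uint8)
    k,l,st,ce=cv2.connectedComponentsWithStats(mm)
    for i in range(1,k):
        if st[i,4]>60:
            q=P[l==i]; print(st[i], q.mean(0).round(4), np.ptp(q,0).round(3), onplane(s,*ce[i],.03).round(4))
```

```text
scene table z median 0.001077980316243919
[152 176  31  28 647] [ 0.4668 -0.359   0.0297] [0.09  0.084 0.011] [ 0.4673 -0.3588  0.03  ]
[208 180  31  27 669] [ 0.479  -0.1951  0.0298] [0.091 0.088 0.011] [ 0.4793 -0.195   0.03  ]
[207 228  34  32 823] [ 0.6381 -0.1796  0.0299] [0.091 0.088 0.011] [ 0.6384 -0.1796  0.03  ]
[169 296  69   7 107] [ 0.7907 -0.2139  0.0298] [0.017 0.167 0.012] [ 0.7908 -0.2139  0.03  ]
top table z median 0.0009830080557844294
[316 168  28  28 580] [ 0.6333 -0.18    0.0297] [0.089 0.087 0.012] [ 0.6332 -0.1799  0.03  ]
[320 218  29  28 599] [ 0.4736 -0.1951  0.0298] [0.085 0.089 0.012] [ 0.4736 -0.1951  0.03  ]
[373 223  27  28 580] [ 0.4617 -0.3593  0.0298] [0.085 0.083 0.012] [ 0.4616 -0.3593  0.03  ]
```

View pics/scene0c.png

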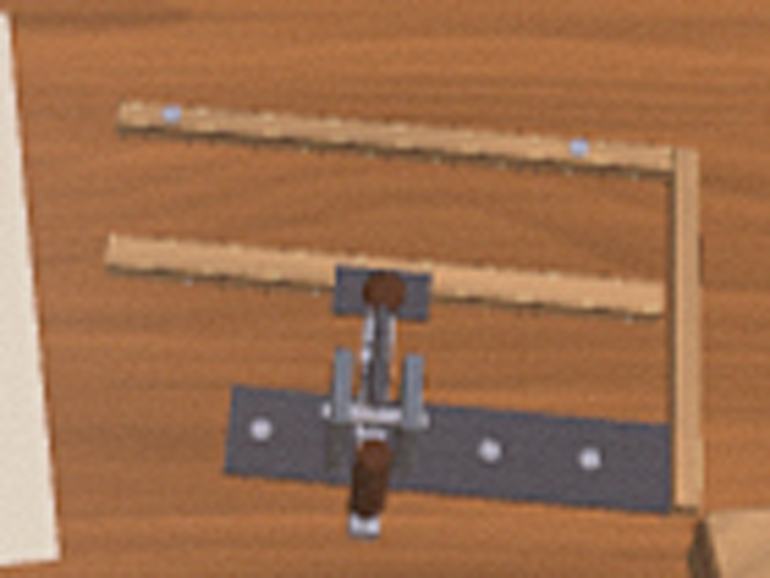

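View pics/top0c.png

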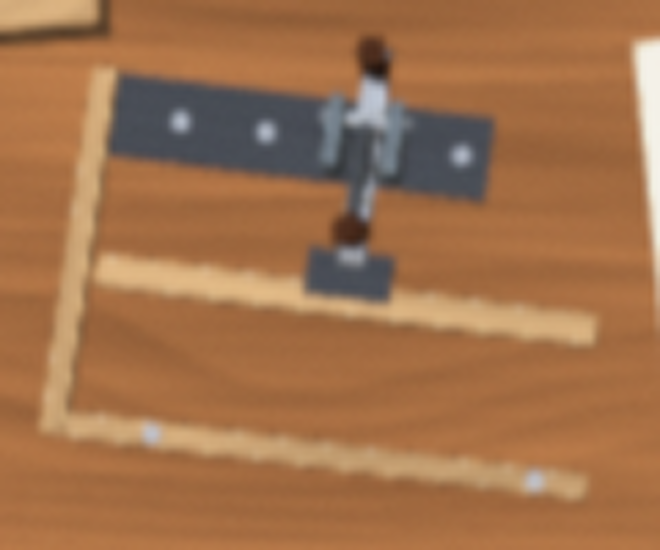

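```bash
cat > press.py <<'E'
from h import *
def measure(s,verbose=True):
    P=cloud(s); z=P[...,2]
    m=((z>.0085)&(z<.022)&(P[...,0]>.3)&(P[...,0]<.68)&(P[...,1]>-.14)&(P[...,1]<.27))
    k,l,st,ce=cv2.connectedComponentsWithStats(m.astype(np.uint8))
    for i in range(1,k):
        if st[i,4]>40:
            ys,xs=np.nonzero(l==i); q=P[l==i]
            r=cv2.minAreaRect((q[:,:2]*1000).astype(np.float32)); print(st[i],q.mean(0).round(4),r, cv2.boxPoints(r).round(0).tolist())
E
python3 - <<'E'
from press import *
for n in("scene","top"):
    s=dict(np.load(n+'0.npz')); print(n); measure(s)
    P=cloud(s);hsv=cv2.cvtColor(s['img'],cv2.COLOR_BGR2HSV)
    z=P[...,2]
    m=((z>.04)&(P[...,0]>.3)&(P[...,0]<.7)&(P[...,1]>-.1)&(P[...,1]<.2))
    k,l,st,ce=cv2.connectedComponentsWithStats(m.astype(np.uint8))
    for i in range(1,k):
        if st[i,4]>5: 
            q=P[l==i]; print('high',st[i],q.mean(0).round(4),q[:,2].max())
    d=m&(hsv[...,2]<110)&((hsv[...,0]<12)|(hsv[...,0]>170))&(hsv[...,1]>90)
    k,l,st,ce=cv2.connectedComponentsWithStats(d.astype(np.uint8))
    for i in range(1,k):
        if st[i,4]>5:
            q=P[l==i]; print('brown',st[i],ce[i],q.mean(0).round(4),q.min(0),q.max(0))
E
```

```text
scene
[276 169 107  74 853] [0.4554 0.1631 0.0139] ((501.6935119628906, 100.03044128417969), (314.2227783203125, 217.16661071777344), 84.50711059570312) [[379.0, -46.0], [595.0, -67.0], [625.0, 246.0], [409.0, 267.0]]
[274 193 102  19 700] [0.4955 0.0947 0.016 ] ((506.838134765625, 92.08057403564453), (289.61083984375, 53.10114288330078), 84.58619689941406) [[467.0, -50.0], [520.0, -55.0], [547.0, 234.0], [494.0, 239.0]]
high [314 200  19  32 273] [0.5732 0.0856 0.0551] 0.06793354136312726
high [319 230   8  12  72] [0.6308 0.0795 0.0649] 0.07826735503882666
brown [321 200   8   7  34] [324.64705882 202.61764706] [0.5302 0.0897 0.0627] [0.52116481 0.08015207 0.05303187] [0.53776816 0.09903562 0.06793354]
brown [319 230   7  12  52] [322.15384615 235.17307692] [0.6308 0.0794 0.0663] [0.61921692 0.07216893 0.04032782] [0.63646409 0.08706587 0.07826736]
top
[187 183 100  78 689] [0.4487 0.1632 0.0139] ((437.36773681640625, 151.5144805908203), (373.2607727050781, 178.37191772460938), 50.751747131347656) [[250.0, 63.0], [388.0, -49.0], [625.0, 240.0], [486.0, 352.0]]
[197 215  92  19 590] [0.4916 0.0941 0.0161] ((498.9356384277344, 93.06484985351562), (290.06475830078125, 37.79035186767578), 84.42667388916016) [[466.0, -49.0], [504.0, -53.0], [532.0, 236.0], [494.0, 239.0]]
high [245 177   6   7  35] [0.6227 0.0798 0.0692] 0.07856288278190912
high [238 187  17  29 209] [0.5649 0.0856 0.0623] 1.5070878411424962
brown [245 177   6   6  26] [247.34615385 179.57692308] [0.6239 0.0796 0.073 ] [0.61613046 0.07224108 0.05317858] [0.63177154 0.08701307 0.07856288]
brown [241 209   6   5  22] [243.18181818 211.5       ] [0.5259 0.0898 0.0622] [0.52086355 0.08126939 0.0562062 ] [0.53392783 0.09702452 0.06748539]
```

```bash
cat >> h.py <<'E'
O=np.array([.4540,.0970]); YAW=-.093
def setp(o,y):
    global O,YAW; O=np.array(o);YAW=y
def ax():
    return np.array([np.cos(YAW),np.sin(YAW)]),np.array([-np.sin(YAW),np.cos(YAW)])
def p2w(x,y):
    ex,ey=ax(); return O+ex*x+ey*y
def w2p(p):
    ex,ey=ax(); d=np.asarray(p)[...,:2]-O; return np.stack([d@ex,d@ey],-1)
from scipy.spatial.transform import Rotation as Ro
def rel(x,y,z,yaw):
    "world target -> row (pointing down)"
    o=robot.get_obs(); R0=Ro.from_euler('xyz',o['ee_rot']); R1=Ro.from_euler('xyz',[np.pi,0,yaw])
    rv=(R0.inv()*R1).as_rotvec(); t=R0.inv().apply(np.array([x,y,z])-o['tool_pos'])*100
    return np.r_[rv.round(3),t.round(2)]
def relp(x,y,z,yawp=0):
    w=p2w(x,y); return rel(w[0],w[1],z,YAW+yawp)
def st():
    o=robot.get_obs(); print('t',round(o['time'],2),'tcp',o['tool_pos'].round(4),'press',w2p(o['tool_pos']).round(4),'rot',o['ee_rot'].round(3),'F',o['wrist_force'].round(1),'w',round(o['width'],4))
E
python3 - <<'E'
from h import *
for n in("scene","top"):
    s=dict(np.load(n+'0.npz')); P=cloud(s); q=w2p(P)
    print(n)
    for xr in range(-60,200,8):
        row=[]
        for yr in (-30,-24,-16,-8,0,8,16,24,30):
            m=(abs(q[...,0]*1000-xr)<4.)&(abs(q[...,1]*1000-yr)<4)&(P[...,2]<.2)
            row.append(int(1000*np.median(P[...,2][m])) if m.any() else -1)
        print(xr,row)
    # fence & jaw profile away from centre
    m=((abs(q[...,1]-.08)<.05)|(abs(q[...,1]+.08)<.05))&(q[...,0]>-.07)&(q[...,0]<.07)&(P[...,2]>.008)&(P[...,2]<.02)
    for side in(1,-1):
        for lo,hi,nm in((-.075,-.03,'fence'),(.01,.06,'jaw')):
            mm=m&(q[...,1]*side>0)&(q[...,0]>lo)&(q[...,0]<hi); x=q[...,0][mm]*1000
            print(nm,side,np.percentile(x,[2,50,98]).round(1), x.size)
    for nm,(u,v) in {}.items(): pass
    m=(P[...,2]>.06)&(P[...,0]>.2)&(P[...,0]<.95)&(P[...,1]>-.6)
    k,l,stt,ce=cv2.connectedComponentsWithStats(m.astype(np.uint8))
    for i in range(1,k):
        if stt[i,4]>15: print(P[l==i].mean(0).round(3),P[l==i][:,2].max().round(3),w2p(P[l==i].mean(0)).round(3))
print(relp(.073,0,.12),relp(.073,0,.037))
E
```

```text
scene
-60 [13, 14, 12, 11, 13, 12, 14, 12, 13]
-52 [15, 15, 16, 16, 12, 14, 14, 14, 15]
-44 [6, 5, 7, 6, 8, 3, 8, 7, 6]
-36 [0, 0, 1, 0, -1, 0, 0, 0, 0]
-28 [0, 0, 0, 1, 0, 0, 0, 0, -1]
-20 [0, 0, 0, -1, 0, 0, 0, 2, 1]
-12 [1, 1, 0, 0, 1, 2, 0, 0, 0]
-4 [0, 0, 0, 0, -1, 0, 0, 0, 0]
4 [-1, 0, 0, 1, 0, 2, 0, 0, 0]
12 [0, 0, 0, -1, 0, 0, 1, 0, 0]
20 [0, 0, 0, -1, 3, 0, 1, 0, 0]
28 [14, 14, 15, 18, 14, 15, -1, 14, 14]
36 [16, 16, 17, 16, 19, 17, 18, 17, 16]
44 [11, 18, 21, 21, -1, 18, 19, 17, 8]
52 [1, 18, 22, 19, -1, -1, 19, 10, 1]
60 [1, 1, 15, 17, -1, 12, 18, 2, 2]
68 [0, 0, 0, 18, 65, 20, 0, 2, 0]
76 [-2, 1, 0, 50, 65, 56, 2, 2, 0]
84 [1, 0, -1, 23, 59, 22, 0, 0, 1]
92 [0, 0, -1, -1, 56, 0, 0, 0, 0]
100 [0, 0, -1, 14, 54, 0, 1, 3, 1]
108 [2, 5, 56, 11, 53, 20, 57, 5, 5]
116 [3, 32, 58, 41, 53, 40, 57, -1, 4]
124 [2, 6, 57, 5, 50, 14, 59, 3, 3]
132 [4, 4, 58, 5, 49, 6, 57, 28, 5]
140 [5, 13, 58, 45, 46, 47, 58, 4, 3]
148 [4, 14, 33, 3, -1, 39, 37, 16, 5]
156 [2, 0, 1, 1, -1, -3, 2, 3, 1]
164 [0, 0, 0, 0, 75, 0, 0, -1, 0]
172 [1, 1, 0, 56, 75, 17, 0, 0, 0]
180 [0, 1, 0, 41, 50, 32, 0, 
[... 1757 characters left out ...]
[-1, 0, 0, -1, -1, -1, -2, 0, 1]
196 [-1, 1, 0, 0, 0, 0, 0, -3, 0]
fence 1 [-60.  -53.1 -46.6] 128
jaw 1 [27.  36.2 44.8] 167
fence -1 [-60.8 -53.6 -47.2] 135
jaw -1 [26.2 35.2 44. ] 178
[0.869 0.472 0.111] 1.507 [0.378 0.412]
[0.85  0.394 0.115] 0.137 [0.367 0.333]
[ 0.728 -0.078  0.105] 1.507 [ 0.289 -0.149]
[0.624 0.08  0.074] 0.079 [ 0.17  -0.001]
[0.551 0.425 0.093] 0.108 [0.066 0.336]
[0.415 0.638 0.16 ] 1.507 [-0.089  0.535]
[0.525 0.09  0.063] 0.067 [ 0.071 -0.001]
[ 0.259 -0.442  0.499] 1.507 [-0.144 -0.555]
[0.213 0.029 0.527] 1.507 [-0.234 -0.09 ]
[-1.000e-03  0.000e+00  5.600e-01  5.109e+01 -3.931e+01  5.870e+00] [-1.000e-03  0.000e+00  5.600e-01  5.109e+01 -3.930e+01  1.417e+01]
```

```bash
sed -i 's/YAW=-.093/YAW=-.098/' h.py
python3 - <<'E'
from h import *
print(relp(.073,0,.12),relp(.073,0,.037))
E
```

```text
[-1.000e-03  0.000e+00  5.650e-01  5.107e+01 -3.928e+01  5.870e+00] [-1.000e-03  0.000e+00  5.650e-01  5.107e+01 -3.927e+01  1.417e+01]
```

>>> {"api": "drive_tool", "payload": {
  "series": [
    [[0, 0, 0.2, 15, -11.8, 0, 100], [0, 0, 0.4, 30, -23.5, 0, 100], [0, 0, 0.565, 45, -35, 2, 100], [0, 0, 0.565, 51.1, -39.3, 5, 100], [0, 0, 0.565, 51.1, -39.3, 5.9, 100], [0, 0, 0.565, 51.1, -39.3, 5.9, 100], [0, 0, 0.565, 51.1, -39.3, 5.9, 100], [0, 0, 0.565, 51.1, -39.3, 5.9, 100], [0, 0, 0.565, 51.1, -39.3, 5.9, 100], [0, 0, 0.565, 51.1, -39.3, 5.9, 100], [0, 0, 0.565, 51.1, -39.3, 5.9, 100], [0, 0, 0.565, 51.1, -39.3, 5.9, 100], [0, 0, 0.565, 51.1, -39.3, 5.9, 100], [0, 0, 0.565, 51.1, -39.3, 5.9, 100], [0, 0, 0.565, 51.1, -39.3, 5.9, 100], [0, 0, 0.565, 51.1, -39.3, 5.9, 100], [0, 0, 0.565, 51.1, -39.3, 5.9, 100], [0, 0, 0.565, 51.1, -39.3, 5.9, 100], [0, 0, 0.565, 51.1, -39.3, 5.9, 100]]
  ]
}}

```text
time: 2.1
tool_pos: [0.5268, 0.0891, 0.1201]
ee_rot: [-3.14, -0.0, -0.1]
wrist_force: [-0.3, 0.1, -0.3]
width: 0.0941
```

Run:
```python
from h import *
st(); print(relp(.073,0,.037))
for n in ("scene","top"):
    s=snap(n); b=(230,100,420,240) if n=="scene" else (150,120,340,260)
    x0,y0,x1,y1=b; cv2.imwrite(f'pics/{n}1.png',cv2.resize(s['img'][y0:y1,x0:x1],None,fx=4,fy=4,interpolation=cv2.INTER_CUBIC))
```

```text
t 2.1 tcp [0.5268 0.0891 0.1201] press [ 0.0732 -0.0007] rot [-3.14 -0.   -0.1 ] F [-0.3  0.1 -0.3] w 0.0941
[-1.00e-03 -0.00e+00 -2.00e-03 -2.00e-02 -6.00e-02  8.31e+00]
```

View pics/scene1.png

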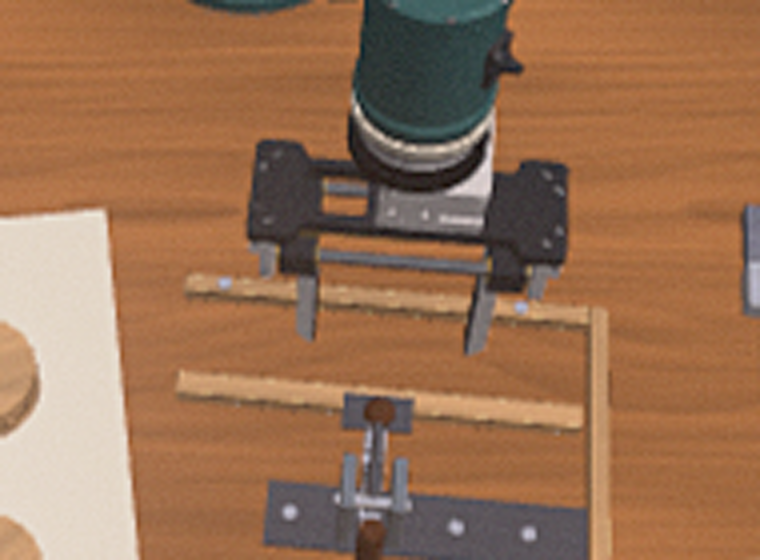

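>>> {"api": "drive_tool", "payload": {
  "series": [
    [[0, 0, 0, 0, 0, 3, 100], [0, 0, 0, 0, 0, 5, 100], [0, 0, 0, 0, 0, 7, 100], [0, 0, 0, 0, 0, 8.3, 100], [0, 0, 0, 0, 0, 8.3, 100], [0, 0, 0, 0, 0, 8.3, 60], [0, 0, 0, 0, 0, 8.3, 30], [0, 0, 0, 0, 0, 8.3, 10], [0, 0, 0, 0, 0, 8.3, 0], [0, 0, 0, 0, 0, 8.3, 0], [0, 0, 0, 0, 0, 8.3, 0], [0, 0, 0, 0, 0, 8.3, 0], [0, 0, 0, 0, 0, 8.3, 0], [0, 0, 0, 0, 0, 8.3, 0]]
  ]
}}

```text
time: 3.6
tool_pos: [0.5268, 0.0896, 0.0369]
ee_rot: [-3.14, 0.0, -0.099]
wrist_force: [0.5, 0.6, 0.4]
width: 0.0253
```

Run:
```python
from h import *
st()
for n in ("scene",):
    s=snap(n); b=(230,100,420,240)
    x0,y0,x1,y1=b; cv2.imwrite(f'pics/{n}2.png',cv2.resize(s['img'][y0:y1,x0:x1],None,fx=4,fy=4,interpolation=cv2.INTER_CUBIC))
```

```text
t 3.6 tcp [0.5268 0.0896 0.0369] press [ 0.0732 -0.0002] rot [-3.14   0.    -0.099] F [0.5 0.6 0.4] w 0.0253
```

View pics/scene2.png

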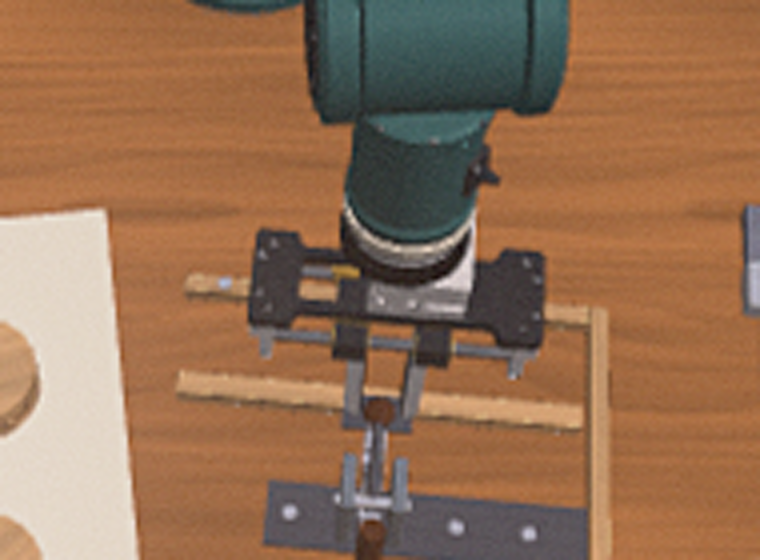

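>>> {"api": "drive_tool", "payload": {
  "series": [
    [[0, 0, 0, 0, 0, 0, 0], [0, 0, 0, 0, 0, 0, 0], [0, 0, 0, 0, 0, 0, 0], [0, 0, 0, 0.1, 0, -0.5, 0], [0, 0, 0, 0.2, 0, -1, 0], [0, 0, 0, 0.35, 0, -1.4, 0], [0, 0, 0, 0.5, 0, -1.9, 0], [0, 0, 0, 0.75, 0, -2.3, 0], [0, 0, 0, 1, 0, -2.75, 0], [0, 0, 0, 1.3, 0, -3.2, 0], [0, 0, 0, 1.6, 0, -3.55, 0], [0, 0, 0, 1.6, 0, -3.55, 0], [0, 0, 0, 1.6, 0, -3.55, 0]]
  ]
}}

```text
time: 4.95
tool_pos: [0.5427, 0.088, 0.0723]
ee_rot: [-3.14, 0.0, -0.099]
wrist_force: [0.2, -0.6, -0.2]
width: 0.0009
```

Run:
```python
from h import *
st()
for n in ("scene",):
    s=snap(n); b=(230,100,420,240)
    x0,y0,x1,y1=b; cv2.imwrite(f'pics/{n}3.png',cv2.resize(s['img'][y0:y1,x0:x1],None,fx=4,fy=4,interpolation=cv2.INTER_CUBIC))
```

```text
t 4.95 tcp [0.5427 0.088  0.0723] press [ 0.0892 -0.0003] rot [-3.14   0.    -0.099] F [ 0.2 -0.6 -0.2] w 0.0009
```

View pics/scene3.png

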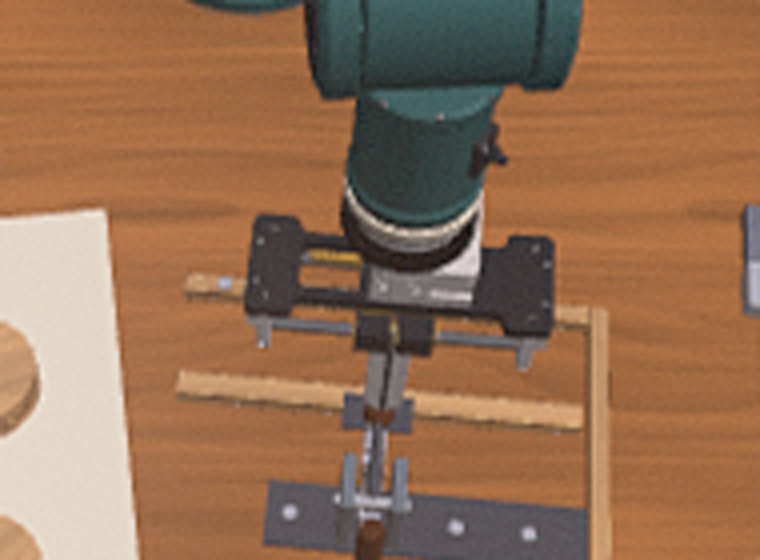

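>>> {"api": "drive_tool", "payload": {
  "series": [
    [[0, 0, 0, 0, 0, -2, 30], [0, 0, 0, -4, 0, -4, 60], [0, 0, 0, -8, 0, -4, 60], [0, 0, 0, -8, 0, -4, 60], [0, 0, 0, -8, 0, -4, 60]]
  ]
}}

```text
time: 5.5
tool_pos: [0.4625, 0.0959, 0.1122]
ee_rot: [-3.14, 0.0, -0.099]
wrist_force: [-0.0, -0.7, -0.2]
width: 0.037
```

```bash
cat > knob.py <<'E'
from h import *
st()
for n in ("scene","top"):
    s=snap(n); P=cloud(s);hsv=cv2.cvtColor(s['img'],cv2.COLOR_BGR2HSV); z=P[...,2]
    m=((z>.04)&(z<.13)&(P[...,0]>.3)&(P[...,0]<.75)&(P[...,1]>-.1)&(P[...,1]<.2))
    d=m&(hsv[...,2]<110)&((hsv[...,0]<12)|(hsv[...,0]>170))&(hsv[...,1]>90)
    k,l,stt,ce=cv2.connectedComponentsWithStats(d.astype(np.uint8))
    for i in range(1,k):
        if stt[i,4]>5:
            q=P[l==i]; print(n,'brown',stt[i],'mean press',w2p(q.mean(0)).round(4),'x',np.percentile(w2p(q)[:,0],[3,97]).round(4),'y',np.percentile(w2p(q)[:,1],[3,97]).round(4),'z',np.percentile(q[:,2],[3,50,97]).round(3), 'ray@.054',w2p(onplane(s,*ce[i],.054)).round(4))
    # jaw profile away from centre
    q=w2p(P)
    for lo,hi,nm in((-.075,-.03,'fence'),(.01,.125,'jaw')):
        mm=(abs(abs(q[...,1])-.09)<.05)&(q[...,0]>lo)&(q[...,0]<hi)&(z>.008)&(z<.02); x=q[...,0][mm]*1000
        if x.size: print(nm,np.percentile(x,[2,50,98]).round(1), x.size)
    b=(230,130,420,270) if n=="scene" else (170,130,360,270)
    x0,y0,x1,y1=b; cv2.imwrite(sys.argv[1]+n+'.png',cv2.resize(s['img'][y0:y1,x0:x1],None,fx=4,fy=4,interpolation=cv2.INTER_CUBIC))
E
python3 knob.py pics/4
```

```text
t 5.5 tcp [0.4625 0.0959 0.1122] press [ 0.0086 -0.0002] rot [-3.14   0.    -0.099] F [-0.  -0.7 -0.2] w 0.037
scene brown [321 200   8   6  33] mean press [ 0.0762 -0.0004] x [0.0703 0.0814] y [-0.0094  0.0092] z [0.058 0.062 0.066] ray@.054 [ 0.0711 -0.0001]
scene brown [319 230   7  11  47] mean press [0.1769 0.0006] x [0.1668 0.182 ] y [-0.0076  0.007 ] z [0.045 0.074 0.078] ray@.054 [0.1692 0.0012]
fence [-59.  -48.9 -42.4] 342
jaw [28.4 40.3 49.3] 470
top brown [245 177   6   6  26] mean press [ 0.1705 -0.0007] x [0.164  0.1783] y [-0.007   0.0061] z [0.058 0.075 0.079] ray@.054 [0.1738 0.0006]
fence [-60.3 -53.6 -46.7] 203
jaw [ 26.6  39.3 124.2] 132
```

View pics/4scene.png

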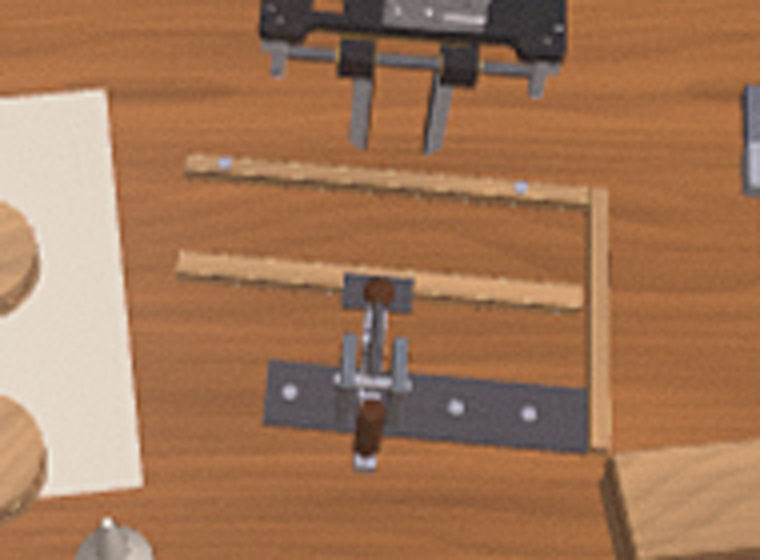

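View pics/4top.png

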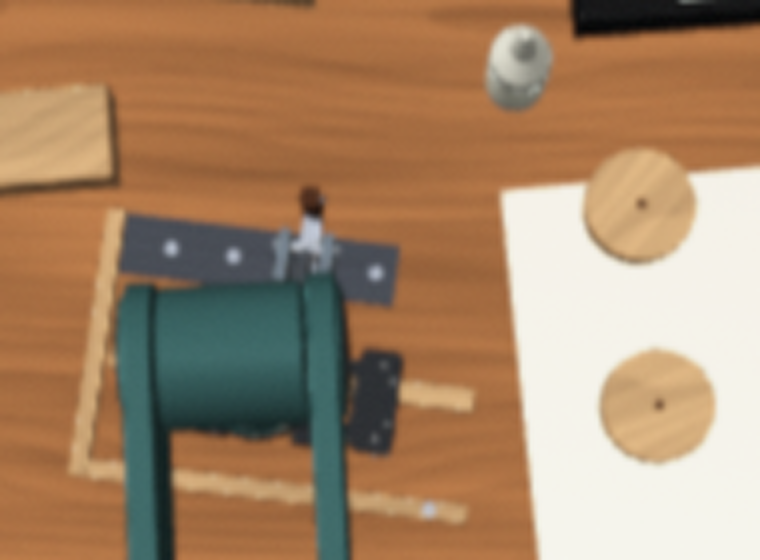

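Run:
```python
from h import *
print(relp(.0735,0,.112),relp(.0735,0,.034))
```

```text
[-1.00e-03  0.00e+00 -1.00e-03  6.38e+00 -4.00e-02  2.00e-02] [-1.00e-03  0.00e+00 -1.00e-03  6.38e+00 -3.00e-02  7.82e+00]
```

>>> {"api": "drive_tool", "payload": {
  "series": [
    [[0, 0, 0, 3, 0, 0, 60], [0, 0, 0, 6.5, 0, 0, 60], [0, 0, 0, 6.5, 0, 0, 60], [0, 0, 0, 6.5, 0, 3, 60], [0, 0, 0, 6.5, 0, 6, 60], [0, 0, 0, 6.5, 0, 7.8, 60], [0, 0, 0, 6.5, 0, 7.8, 40], [0, 0, 0, 6.5, 0, 7.8, 0], [0, 0, 0, 6.5, 0, 7.8, 0], [0, 0, 0, 6.5, 0, 7.8, 0], [0, 0, 0, 6.5, 0, 7.8, 0], [0, 0, 0, 6.5, 0, 7.8, 0], [0, 0, 0, 6.5, 0, 7.8, 0], [0, 0, 0, 6.5, 0, 7.8, 0], [0, 0, 0, 6.5, 0, 7.8, 0]]
  ]
}}

```text
time: 7.1
tool_pos: [0.53, 0.0894, 0.0377]
ee_rot: [-3.14, -0.004, -0.099]
wrist_force: [-2.4, -0.7, 10.6]
width: 0.0006
```

```bash
python3 knob.py pics/5
```

```text
t 7.1 tcp [0.53   0.0894 0.0377] press [ 0.0764 -0.0001] rot [-3.14  -0.004 -0.099] F [-2.4 -0.7 10.6] w 0.0006
scene brown [319 230   7  12  55] mean press [ 1.776e-01 -1.000e-04] x [0.1672 0.1827] y [-0.007   0.0063] z [0.042 0.07  0.078] ray@.054 [0.1719 0.0003]
fence [-59.  -49.6 -43.2] 141
jaw [28.9 40.4 48.9] 461
fence [-60.4 -53.6 -47.1] 180
jaw [26.7 36.  44.7] 244
```

View pics/5scene.png

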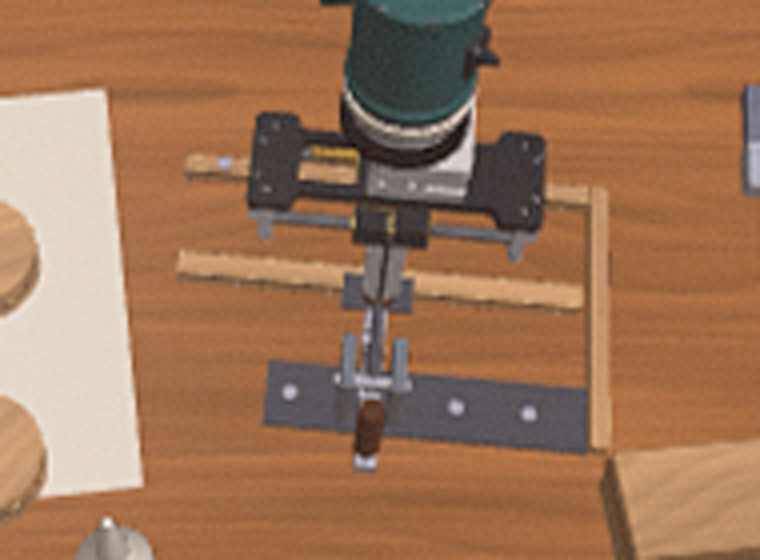

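Run:
```python
from h import *
for n in("scene",):
    s=snap(n); P=cloud(s); q=w2p(P); x0,y0,x1,y1=300,170,345,225
    cv2.imwrite('pics/6.png',cv2.resize(s['img'][y0:y1,x0:x1],None,fx=12,fy=10,interpolation=cv2.INTER_NEAREST))
    for v in range(190,212):
        print(v,[(int(q[v,u,0]*1000),int(q[v,u,1]*1000),int(P[v,u,2]*1000)) for u in range(318,333,2)])
```

```text
190 [(108, -22, 169), (109, -17, 173), (109, -12, 173), (110, -7, 175), (108, -2, 173), (107, 1, 172), (107, 6, 174), (109, 11, 177)]
191 [(0, -19, 0), (109, -17, 168), (108, -12, 167), (109, -7, 169), (109, -2, 171), (110, 2, 173), (109, 7, 171), (109, 11, 173)]
192 [(4, -19, 1), (3, -13, 0), (85, -10, 127), (85, -5, 127), (83, 0, 126), (85, 4, 130), (84, 9, 130), (109, 12, 168)]
193 [(6, -18, -1), (5, -12, -1), (84, -10, 121), (84, -5, 122), (83, 0, 121), (86, 4, 127), (85, 9, 127), (0, 22, -3)]
194 [(13, -18, 4), (657, -35, 1009), (85, -10, 118), (84, -5, 117), (74, 0, 103), (84, 5, 118), (86, 9, 123), (6, 22, 0)]
195 [(12, -18, -2), (13, -12, 0), (85, -9, 113), (84, -4, 113), (84, 0, 113), (83, 5, 112), (84, 10, 115), (9, 22, 0)]
196 [(18, -18, 2), (16, -12, 0), (84, -9, 106), (84, -4, 107), (83, 0, 106), (86, 5, 112), (83, 11, 109), (9, 22, -5)]
197 [(32, -18, 17), (31, -12, 17), (83, -9, 101), (86, -4, 106), (85, 1, 105), (85, 6, 107), (84, 11, 105), (15, 22, -2)]
198 [(34, -17, 15), (33, -12, 14), (85, -8, 99), (83, -3, 97), (84, 1, 99), (83, 6, 99), (83, 11, 99), (28, 22, 13)
[... 811 characters left out ...]
 (54, 23, 16)]
206 [(64, -16, 21), (63, -10, 20), (80, -5, 50), (84, 0, 58), (82, 4, 55), (59, 11, 18), (60, 17, 21), (59, 23, 19)]
207 [(64, -15, 16), (65, -10, 18), (67, -4, 22), (86, 0, 55), (67, 6, 24), (62, 12, 18), (64, 17, 22), (63, 23, 20)]
208 [(58, -15, 0), (59, -9, 2), (67, -4, 18), (88, 0, 54), (67, 6, 19), (65, 12, 17), (65, 17, 18), (64, 23, 17)]
209 [(62, -15, 2), (59, -9, -1), (68, -4, 14), (93, 0, 56), (69, 7, 17), (59, 13, 1), (58, 19, 0), (57, 24, 0)]
210 [(65, -14, 1), (66, -9, 3), (74, -3, 18), (95, 0, 54), (73, 7, 19), (61, 13, 0), (60, 19, 0), (59, 25, -2)]
211 [(66, -14, -1), (66, -8, -1), (82, -4, 26), (99, 0, 55), (81, 7, 26), (65, 13, 0), (64, 19, 0), (62, 25, -2)]
```

View pics/6.png

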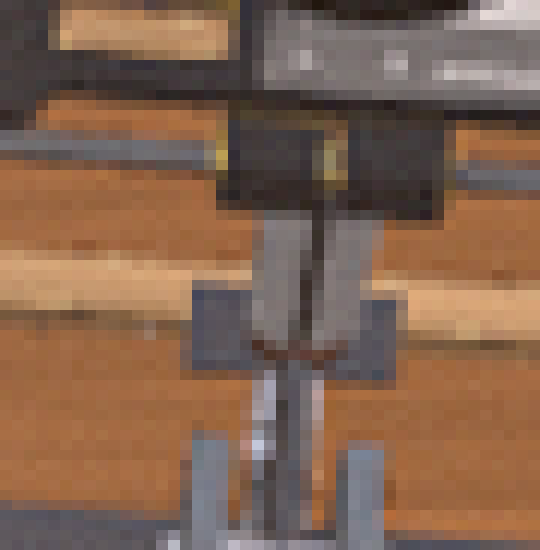

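>>> {"api": "drive_tool", "payload": {
  "series": [
    [[0, 0, 0, -0.2, 0, -1, 40], [0, 0, 0, -0.3, 0, -2, 60], [0, 0, 0, -0.3, 0, -2, 60], [0, 0, 0, -0.3, 0, -2, 60], [0, 0, 0, -0.3, 0, -2, 60], [0, 0, 0, -0.3, 0, 0, 60], [0, 0, 0, -0.3, 0, 1.5, 60], [0, 0, 0, -0.3, 0, 2.9, 60], [0, 0, 0, -0.3, 0, 2.9, 60], [0, 0, 0, -0.3, 0, 2.9, 30], [0, 0, 0, -0.3, 0, 2.9, 0], [0, 0, 0, -0.3, 0, 2.9, 0], [0, 0, 0, -0.3, 0, 2.9, 0], [0, 0, 0, -0.3, 0, 2.9, 0], [0, 0, 0, -0.3, 0, 2.9, 0], [0, 0, 0, -0.3, 0, 2.9, 0]]
  ]
}}

```text
time: 8.85
tool_pos: [0.5276, 0.0896, 0.0093]
ee_rot: [-3.14, -0.006, -0.099]
wrist_force: [-0.0, -0.8, 3.7]
width: 0.0204
```

>>> {"api": "drive_tool", "payload": {
  "series": [
    [[0, 0, 0, 0, 0, 0, 0], [0, 0, 0, 0.1, 0, -0.5, 0], [0, 0, 0, 0.2, 0, -1, 0], [0, 0, 0, 0.35, 0, -1.4, 0], [0, 0, 0, 0.5, 0, -1.9, 0], [0, 0, 0, 0.75, 0, -2.3, 0], [0, 0, 0, 1, 0, -2.75, 0], [0, 0, 0, 1.3, 0, -3.2, 0], [0, 0, 0, 1.6, 0, -3.55, 0], [0, 0, 0, 1.6, 0, -3.55, 0], [0, 0, 0, 1.6, 0, -3.55, 0], [0, 0, 0, 1.6, 0, -3.55, 0]]
  ]
}}

```text
time: 10.05
tool_pos: [0.5435, 0.088, 0.0456]
ee_rot: [-3.14, -0.006, -0.099]
wrist_force: [-2.4, 0.4, 1.6]
width: 0.0206
```

```bash
python3 knob.py pics/7
```

```text
t 10.05 tcp [0.5435 0.088  0.0456] press [ 0.09   -0.0002] rot [-3.14  -0.006 -0.099] F [-2.4  0.4  1.6] w 0.0206
scene brown [322 198   8   7  42] mean press [ 0.0911 -0.0001] x [0.0831 0.0984] y [-0.0083  0.0077] z [0.09  0.096 0.1  ] ray@.054 [0.0653 0.0015]
scene brown [319 230   7  10  49] mean press [ 1.762e-01 -1.000e-04] x [0.1684 0.1817] y [-0.0079  0.0072] z [0.046 0.073 0.079] ray@.054 [0.1693 0.0004]
fence [-58.4 -48.7 -42.1] 117
jaw [27.7 39.1 47.3] 463
fence [-60.5 -53.7 -46.9] 150
jaw [25.4 34.8 71.1] 248
```

View pics/7scene.png

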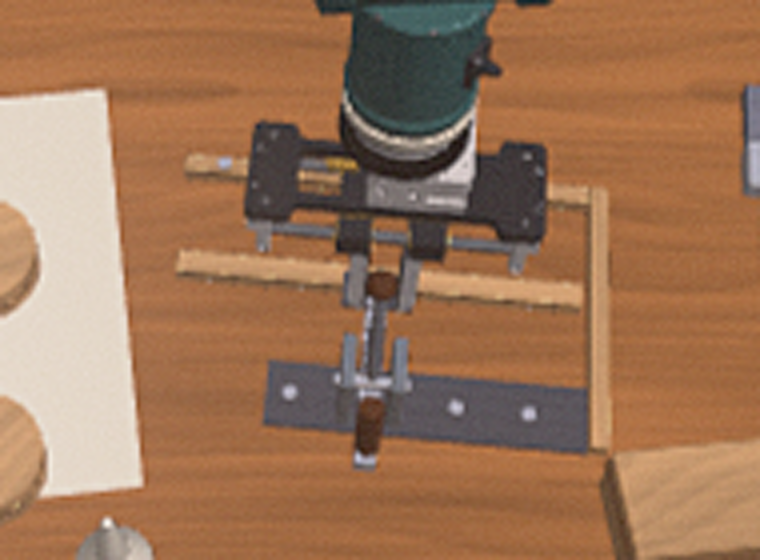

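>>> {"api": "drive_tool", "payload": {
  "series": [
    [[0, 0, 0, 0, 0, 0, 40], [0, 0, 0, 0, 0, 0, 60], [0, 0, 0, 0, 0, 0, 60], [0, 0, 0, 0, 0, 0, 60], [0, 0, 0, 0, 0, -3, 60], [0, 0, 0, 0, 0, -6, 60], [0, 0, 0, 4, 0, -6, 60], [0, 0, 0, 8.35, 0, -6, 60], [0, 0, 0, 8.35, 0, -6, 60], [0, 0, 0, 8.35, 0, -6, 60], [0, 0, 0, 8.35, 0, -6, 60]]
  ]
}}

```text
time: 11.25
tool_pos: [0.6252, 0.0798, 0.1058]
ee_rot: [-3.14, -0.005, -0.099]
wrist_force: [0.4, 0.4, 0.8]
width: 0.0562
```

```bash
python3 knob.py pics/8; python3 -c "
from h import *
print(relp(.1735,0,.012))"
```

```text
t 11.25 tcp [0.6252 0.0798 0.1058] press [ 0.1721 -0.0004] rot [-3.14  -0.005 -0.099] F [0.4 0.4 0.8] w 0.0562
scene brown [322 201   7   3  16] mean press [0.0939 0.0011] x [0.091  0.0969] y [-0.0081  0.0078] z [0.09  0.095 0.098] ray@.054 [0.0688 0.0027]
scene brown [319 230   7  11  57] mean press [ 1.768e-01 -1.000e-04] x [0.1676 0.1824] y [-0.0077  0.0066] z [0.044 0.07  0.079] ray@.054 [0.1707 0.0003]
fence [-59.  -50.2 -43.2] 247
jaw [27.7 41.6 47. ] 126
top brown [245 180   6   4  16] mean press [ 0.1656 -0.0016] x [0.1618 0.1697] y [-0.0076  0.0048] z [0.055 0.074 0.08 ] ray@.054 [ 0.1685 -0.0004]
top brown [241 203   6   6  25] mean press [0.0872 0.0003] x [0.0804 0.0943] y [-0.0069  0.0069] z [0.09  0.095 0.102] ray@.054 [0.0921 0.0033]
fence [-60.5 -53.9 -47. ] 174
jaw [ 25.4  35.3 120.1] 204
[-2.00e-03 -7.00e-03 -1.00e-03  8.00e-02 -1.00e-02  9.46e+00]
```

View pics/8scene.png

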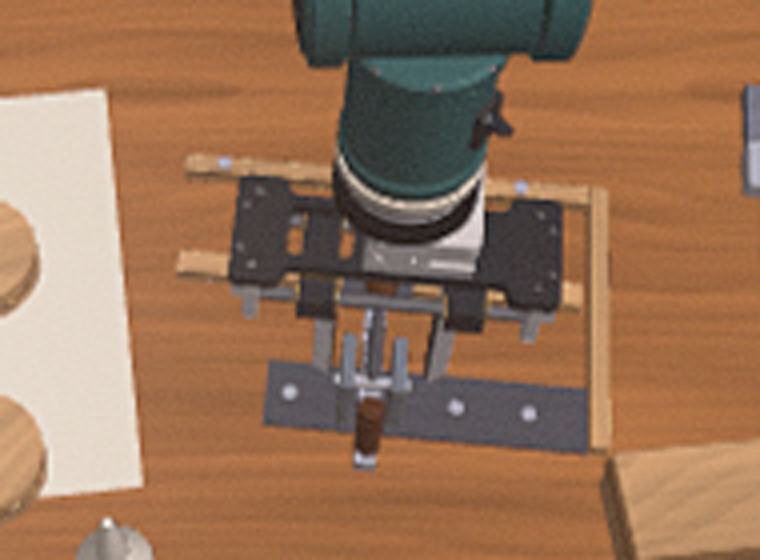

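>>> {"api": "drive_tool", "payload": {
  "series": [
    [[0, 0, 0, 0.1, 0, 3, 60], [0, 0, 0, 0.1, 0, 6, 60], [0, 0, 0, 0.1, 0, 8, 60], [0, 0, 0, 0.1, 0, 9.4, 60], [0, 0, 0, 0.1, 0, 9.4, 60], [0, 0, 0, 0.1, 0, 9.4, 20], [0, 0, 0, 0.1, 0, 9.4, 0], [0, 0, 0, 0.1, 0, 9.4, 0], [0, 0, 0, 0.1, 0, 9.4, 0], [0, 0, 0, 0.1, 0, 9.4, 0], [0, 0, 0, 0.1, 0, 9.4, 0], [0, 0, 0, 0.1, 0, 9.4, 0]]
  ]
}}

```text
time: 12.55
tool_pos: [0.6272, 0.0798, 0.0131]
ee_rot: [-3.14, -0.007, -0.099]
wrist_force: [-0.5, -0.3, 2.1]
width: 0.0173
```

>>> {"api": "drive_tool", "payload": {
  "series": [
    [[0, 0, 0, 0.5, 0, 0, 0], [0, 0, 0, 1, 0, 0, 0], [0, 0, 0, 1.5, 0, 0, 0], [0, 0, 0, 2, 0, 0, 0], [0, 0, 0, 2.5, 0, 0, 0], [0, 0, 0, 3, 0, 0, 0], [0, 0, 0, 3.5, 0, 0, 0], [0, 0, 0, 4, 0, 0, 0], [0, 0, 0, 4.5, 0, 0, 0], [0, 0, 0, 5, 0, 0, 0], [0, 0, 0, 5.3, 0, 0, 0], [0, 0, 0, 5.5, 0, 0, 0], [0, 0, 0, 5.5, 0, 0, 0], [0, 0, 0, 5.5, 0, 0, 0], [0, 0, 0, 5.5, 0, 0, 0], [0, 0, 0, 5.5, 0, 0, 0]]
  ]
}}

```text
time: 14.15
tool_pos: [0.6819, 0.0744, 0.0132]
ee_rot: [-3.14, -0.008, -0.099]
wrist_force: [-1.8, 0.5, -0.5]
width: 0.0175
```

```bash
python3 knob.py pics/9
```

```text
t 14.15 tcp [0.6819 0.0744 0.0132] press [ 2.29e-01 -2.00e-04] rot [-3.14  -0.008 -0.099] F [-1.8  0.5 -0.5] w 0.0175
scene brown [317 249   8  12  53] mean press [ 0.2323 -0.0003] x [0.2233 0.2363] y [-0.0084  0.0072] z [0.044 0.071 0.078] ray@.054 [2.267e-01 1.000e-04]
fence [-59.5 -49.6 -43.6] 119
jaw [ 82.   93.6 102. ] 423
fence [-60.4 -54.2 -47. ] 148
jaw [ 53.9  88.8 118.6] 235
```

View pics/9scene.png

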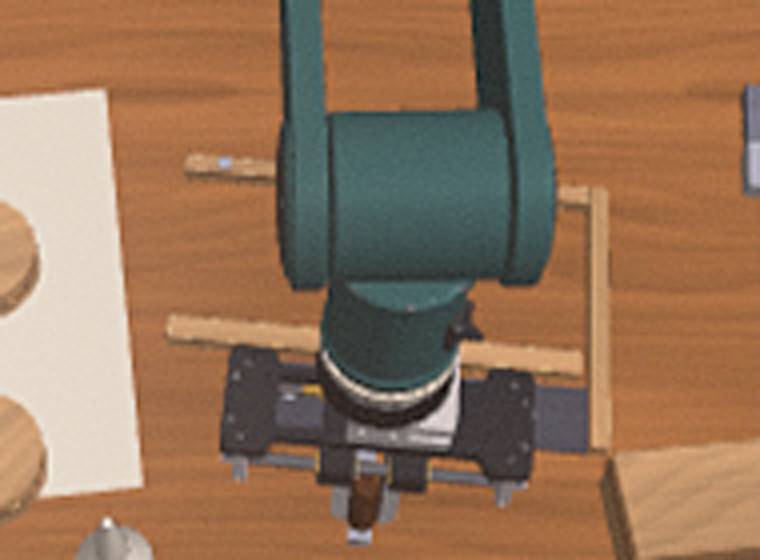

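>>> {"api": "drive_tool", "payload": {
  "series": [
    [[0, 0, 0, 0, 0, 0, 40], [0, 0, 0, 0, 0, 0, 64], [0, 0, 0, 0, 0, 0, 64], [0, 0, 0, 0, 0, 0, 64], [0, 0, 0, 0, 0, -3, 64], [0, 0, 0, 0, 0, -7, 64], [0, 0, 0, 0, 0, -11, 64], [0, 0, 0, -4, 0, -14, 64], [0, 0, 0, -8, 0, -14, 64], [0, 0, 0, -12, 0, -14, 64], [0, 0, 0, -16, 0, -14, 64], [0, 0, 0, -20, 0, -14, 64], [0, 0, 0, -20, 0, -14, 64], [0, 0, 0, -20, 0, -14, 64]]
  ]
}}

```text
time: 15.65
tool_pos: [0.4819, 0.0941, 0.1525]
ee_rot: [-3.14, -0.01, -0.099]
wrist_force: [0.4, 0.4, -0.4]
width: 0.0604
```

```bash
python3 knob.py pics/10
cat > blanks.py <<'E'
from h import *
def blanks():
    res={}
    for n in("scene","top"):
        s=snap(n); P=cloud(s); z=P[...,2]
        m=((z>.026)&(z<.034)&(P[...,0]>.25)&(P[...,0]<.76)&(P[...,1]>-.5)&(P[...,1]<.27)).astype(np.uint8)
        hsv=cv2.cvtColor(s['img'],cv2.COLOR_BGR2HSV)
        m&=((hsv[...,0]>8)&(hsv[...,0]<25)&(hsv[...,1]>50)&(hsv[...,2]>120)).astype(np.uint8)
        k,l,stt,ce=cv2.connectedComponentsWithStats(cv2.morphologyEx(m,cv2.MORPH_OPEN,np.ones((3,3),np.uint8)))
        for i in range(1,k):
            if stt[i,4]>150:
                q=w2p(P[l==i]); c=cv2.minEnclosingCircle((q*1000).astype(np.float32))
                print(n,stt[i,4],'press mm',(q.mean(0)*1000).round(1),'circ',np.round(c[0],1),round(c[1],1))
        cv2.imwrite(sys.argv[1]+n+'.png',s['img'])
if __name__=='__main__':
    st(); blanks()
E
python3 blanks.py pics/10b
```

```text
t 15.65 tcp [0.4819 0.0941 0.1525] press [ 0.0281 -0.0001] rot [-3.14  -0.01  -0.099] F [ 0.4  0.4 -0.4] w 0.0604
scene brown [321 198   8   7  41] mean press [ 0.0911 -0.0006] x [0.0826 0.0981] y [-0.0083  0.0074] z [0.09  0.096 0.1  ] ray@.054 [0.0655 0.001 ]
scene brown [317 249   8  11  54] mean press [2.317e-01 1.000e-04] x [0.2226 0.236 ] y [-0.0076  0.0072] z [0.041 0.072 0.078] ray@.054 [0.2262 0.0006]
fence [-59.3 -49.  -42.4] 339
jaw [ 82.5  93.8 101.9] 489
top brown [247 160   6   7  31] mean press [ 0.223  -0.0013] x [0.2171 0.2325] y [-0.0081  0.005 ] z [0.053 0.074 0.081] ray@.054 [ 2.267e-01 -1.000e-04]
fence [-60.4 -53.5 -46.7] 188
jaw [ 80.5  90.9 118.3] 119
t 15.75 tcp [0.4832 0.0939 0.1523] press [ 0.0293 -0.0002] rot [-3.14  -0.01  -0.099] F [-0.4  0.4  0.2] w 0.0603
scene 593 press mm [  57.3 -453.6] circ [  55.1 -453.7] 45.8
scene 595 press mm [  52.7 -288.5] circ [  51.8 -289.1] 45.5
scene 746 press mm [ 210.5 -258.1] circ [ 208.4 -257.4] 45.4
top 156 press mm [  32.1 -283.7] circ [  32.5 -278.8] 37.4
```

View pics/10bscene.png

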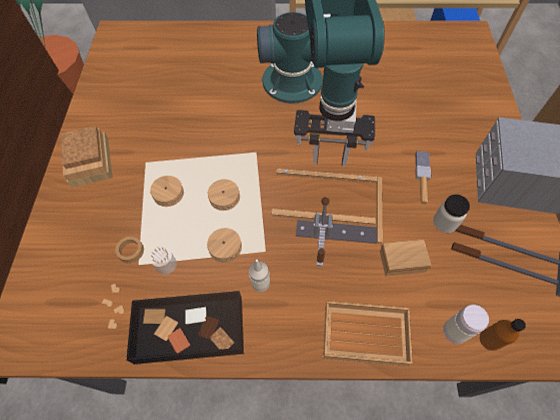

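```bash
python3 -c "
from h import *
print(relp(.05,-.368,.08,np.pi/2));print(relp(.05,-.368,-.008,np.pi/2))"
```

```text
[ 5.000e-03 -8.000e-03 -1.572e+00  2.060e+00  3.679e+01  7.140e+00]
[ 5.000e-03 -8.000e-03 -1.572e+00  1.990e+00  3.680e+01  1.594e+01]
```

>>> {"api": "drive_tool", "payload": {
  "series": [
    [[0, 0, -0.15, 0.3, 4, 0, 64], [0, 0, -0.3, 0.6, 8, 0, 64], [0, 0, -0.45, 0.8, 12, 0, 64], [0, 0, -0.6, 1.1, 16, 0, 64], [0, 0, -0.75, 1.3, 20, 1, 64], [0, 0, -0.9, 1.5, 24, 2, 64], [0, 0, -1.05, 1.7, 28, 3, 64], [0, 0, -1.2, 1.9, 32, 4, 64], [0, 0, -1.35, 2, 36, 5, 64], [0, 0, -1.5, 2, 36.8, 6, 64], [0, 0, -1.572, 2, 36.8, 7.1, 64], [0, 0, -1.572, 2, 36.8, 7.1, 64], [0, 0, -1.572, 2, 36.8, 7.1, 64], [0, 0, -1.572, 2, 36.8, 7.1, 64], [0, 0, -1.572, 2, 36.8, 10, 64], [0, 0, -1.572, 2, 36.8, 13, 64], [0, 0, -1.572, 2, 36.8, 14.5, 64], [0, 0, -1.572, 2, 36.8, 15.5, 64], [0, 0, -1.572, 2, 36.8, 15.9, 64], [0, 0, -1.572, 2, 36.8, 15.9, 64]]
  ]
}}

```text
time: 17.85
tool_pos: [0.4683, -0.2742, -0.0072]
ee_rot: [3.133, -0.001, 1.472]
wrist_force: [-0.1, 0.2, 0.4]
width: 0.0603
```

```bash
python3 blanks.py pics/11; python3 -c "
from h import *
for a in [(.05,-.31),(.018,-.18),(.016,.0635)]: print(relp(*a,-.008,np.pi/2))"
```

```text
t 17.85 tcp [ 0.4683 -0.2742 -0.0072] press [ 0.0505 -0.368 ] rot [ 3.133e+00 -1.000e-03  1.472e+00] F [-0.1  0.2  0.4] w 0.0603
scene 368 press mm [  61.6 -467.2] circ [  56.3 -456.6] 45.7
scene 620 press mm [  52.9 -287.9] circ [  51.8 -289.4] 45.2
scene 763 press mm [ 210.9 -257.5] circ [ 208.6 -257.2] 45.5
[ 1.00e-02 -1.00e-03 -0.00e+00  5.85e+00 -1.10e-01  1.70e-01]
[ 1.000e-02 -1.000e-03 -0.000e+00  1.885e+01 -3.320e+00  1.500e-01]
[ 1.00e-02 -1.00e-03 -0.00e+00  4.32e+01 -3.53e+00  1.60e-01]
```

View pics/11scene.png

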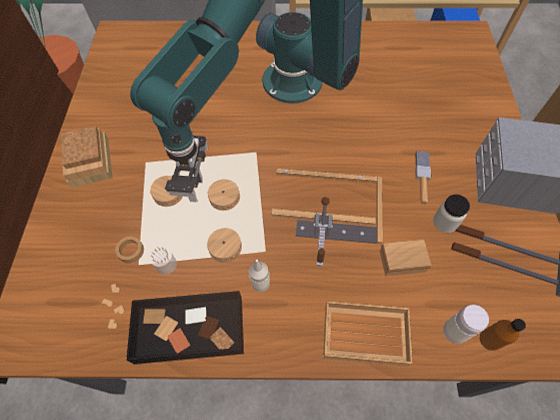

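>>> {"api": "drive_tool", "payload": {
  "series": [
    [[0, 0, 0, 1.2, 0, 0.1, 64], [0, 0, 0, 2.4, 0, 0.1, 64], [0, 0, 0, 3.6, 0, 0.1, 64], [0, 0, 0, 4.5, -0.1, 0.1, 64], [0, 0, 0, 5.6, -0.4, 0.1, 64], [0, 0, 0, 6.8, -0.7, 0.1, 64], [0, 0, 0, 8, -1, 0.1, 64], [0, 0, 0, 9.2, -1.3, 0.1, 64], [0, 0, 0, 10.4, -1.6, 0.1, 64], [0, 0, 0, 11.6, -1.9, 0.1, 64], [0, 0, 0, 12.8, -2.2, 0.1, 64], [0, 0, 0, 14, -2.5, 0.1, 64], [0, 0, 0, 15.2, -2.8, 0.1, 64], [0, 0, 0, 16.4, -3.1, 0.1, 64], [0, 0, 0, 17.6, -3.3, 0.1, 64], [0, 0, 0, 18, -3.3, 0.1, 64], [0, 0, 0, 18, -3.3, 0.1, 64]]
  ]
}}

```text
time: 19.65
tool_pos: [0.453, -0.0909, -0.0081]
ee_rot: [3.133, -0.002, 1.474]
wrist_force: [-0.2, 0.5, -0.2]
width: 0.0602
```

```bash
python3 blanks.py pics/12; python3 -c "
from h import *
for a in [(.016,.0635)]: print(relp(*a,-.008,np.pi/2))"
```

```text
t 19.65 tcp [ 0.453  -0.0909 -0.0081] press [ 0.0174 -0.1871] rot [ 3.133e+00 -2.000e-03  1.474e+00] F [-0.2  0.5 -0.2] w 0.0602
scene 485 press mm [  18.4 -137.1] circ [  17.8 -142.2] 45.7
scene 586 press mm [  55.8 -453.8] circ [  54.7 -454.3] 45.6
scene 752 press mm [ 210.6 -257.3] circ [ 208.2 -257.5] 45.6
[ 9.000e-03 -2.000e-03 -0.000e+00  2.514e+01 -1.600e-01  2.000e-02]
```

View pics/12scene.png

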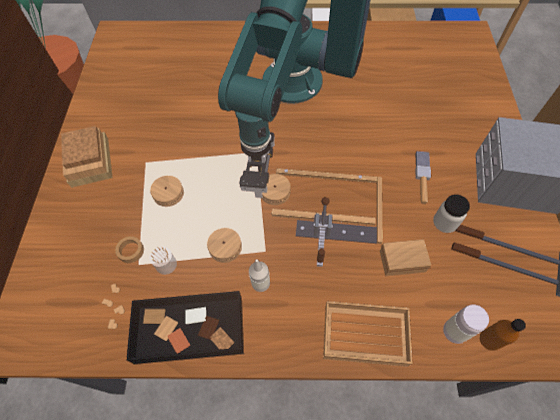

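>>> {"api": "drive_tool", "payload": {
  "series": [
    [[0, 0, 0, 1.2, 0, -0.2, 64], [0, 0, 0, 2.4, -0.1, -0.3, 64], [0, 0, 0, 3.7, -0.2, -0.3, 64], [0, 0, 0, 5, -0.3, -0.3, 64], [0, 0, 0, 6.4, -0.4, -0.3, 64], [0, 0, 0, 7.8, -0.5, -0.3, 64], [0, 0, 0, 9.2, -0.6, -0.3, 64], [0, 0, 0, 10.6, -0.7, -0.3, 64], [0, 0, 0, 12, -0.7, -0.3, 64], [0, 0, 0, 13.4, -0.7, -0.3, 64], [0, 0, 0, 14.8, -0.7, -0.3, 64], [0, 0, 0, 16.2, -0.7, -0.3, 64], [0, 0, 0, 17.6, -0.7, -0.3, 64], [0, 0, 0, 19, -0.7, -0.3, 64], [0, 0, 0, 20.4, -0.7, -0.3, 64], [0, 0, 0, 21.8, -0.7, -0.3, 64], [0, 0, 0, 23.2, -0.7, -0.3, 64], [0, 0, 0, 24.2, -0.7, -0.3, 64], [0, 0, 0, 24.7, -0.7, -0.3, 64], [0, 0, 0, 24.7, -0.7, -0.3, 64]]
  ]
}}

```text
time: 21.75
tool_pos: [0.4705, 0.1555, -0.0047]
ee_rot: [3.133, -0.002, 1.473]
wrist_force: [-0.4, -0.2, 0.2]
width: 0.0599
```

```bash
python3 blanks.py pics/13; python3 knob.py pics/13k
```

```text
t 21.75 tcp [ 0.4705  0.1555 -0.0047] press [0.0107 0.0599] rot [ 3.133e+00 -2.000e-03  1.473e+00] F [-0.4 -0.2  0.2] w 0.0599
scene 611 press mm [  56.8 -454. ] circ [  56.4 -453.5] 45.9
scene 290 press mm [ 22.3 119.3] circ [ 12.4 105.4] 44.2
scene 767 press mm [ 209.8 -258. ] circ [ 208.5 -256.9] 45.8
t 21.85 tcp [ 0.4704  0.1548 -0.0048] press [0.0107 0.0591] rot [ 3.133e+00 -2.000e-03  1.473e+00] F [-1.2  0.1 -0.8] w 0.0603
scene brown [321 198   8   8  38] mean press [ 0.0915 -0.001 ] x [0.0828 0.0981] y [-0.0083  0.0074] z [0.088 0.095 0.099] ray@.054 [0.0664 0.0006]
scene brown [318 249   7  12  53] mean press [ 2.316e-01 -1.000e-04] x [0.2228 0.2365] y [-0.0076  0.0071] z [0.041 0.071 0.077] ray@.054 [0.2262 0.0004]
fence [-59.1 -50.1 -43.3] 220
jaw [ 45.2  92.8 109. ] 549
top brown [247 160   6   7  28] mean press [ 0.2227 -0.0009] x [0.2165 0.2307] y [-0.0079  0.0051] z [0.05  0.075 0.079] ray@.054 [0.2265 0.0003]
top brown [240 203   7   5  23] mean press [0.088  0.0006] x [0.0824 0.0946] y [-0.0067  0.008 ] z [0.09  0.096 0.1  ] ray@.054 [0.0928 0.0036]
fence [-60.4 -53.2 -46.8] 162
jaw [ 57.8  90.2 122.1] 226
```

View pics/13kscene.png

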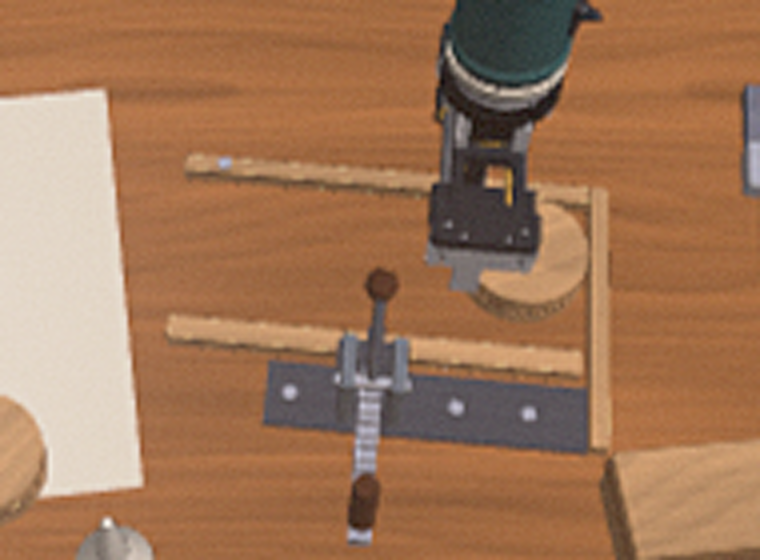

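>>> {"api": "drive_tool", "payload": {
  "series": [
    [[0, 0, 0, -1.5, 0, 0, 64], [0, 0, 0, -3, 0, -1, 64], [0, 0, 0, -3, 0, -5, 64], [0, 0, 0, -5, 0, -8, 64], [0, 0, 0, -9, 0, -8, 64], [0, 0, 0, -13, 0.5, -8, 64], [0, 0, 0, -17, 1, -8, 64], [0, 0, 0, -21, 1.5, -8, 64], [0, 0, 0, -25, 2, -8, 64], [0, 0, 0, -29, 2.5, -8, 64], [0, 0, 0, -33, 3, -8, 64], [0, 0, 0, -37, 3.5, -8, 64], [0, 0, 0, -41, 4, -8, 64], [0, 0, 0, -45, 4.3, -8, 64], [0, 0, 0, -49, 4.3, -8, 64], [0, 0, 0, -53, 4.3, -8, 64], [0, 0, 0, -57, 4.3, -8, 64], [0, 0, 0, -58, 4.3, -8, 64], [0, 0, 0, -58, 4.3, -8, 64], [0, 0, 0, -58, 4.3, -8, 64]]
  ]
}}

```text
time: 23.95
tool_pos: [0.4552, -0.426, 0.0745]
ee_rot: [3.133, -0.003, 1.472]
wrist_force: [-0.1, -0.5, 0.3]
width: 0.06
```

```bash
python3 blanks.py pics/14;  python3 -c "
from h import *
for a in [(.0535,-.52),(.0535,-.49),(.016,-.2),(.015,-.03)]: print(relp(*a,-.007,np.pi/2))"
```

```text
t 23.95 tcp [ 0.4552 -0.426   0.0745] press [ 0.0524 -0.5203] rot [ 3.133e+00 -3.000e-03  1.472e+00] F [-0.1 -0.5  0.3] w 0.06
scene 583 press mm [  56.7 -453.8] circ [  55.1 -454.1] 45.8
scene 613 press mm [ 11.5 102.8] circ [  9.9 103.2] 45.5
scene 788 press mm [ 209.6 -257.6] circ [ 208.4 -257.3] 45.3
top 160 press mm [ 212.3 -250.3] circ [ 206.4 -252.6] 38.1
[ 9.00e-03 -2.00e-03  1.00e-03 -5.00e-02  0.00e+00  8.18e+00]
[ 9.00e-03 -2.00e-03  1.00e-03  2.95e+00  0.00e+00  8.19e+00]
[ 9.000e-03 -2.000e-03  1.000e-03  3.196e+01 -3.730e+00  8.220e+00]
[ 9.000e-03 -2.000e-03  1.000e-03  4.896e+01 -3.820e+00  8.260e+00]
```

View pics/14scene.png

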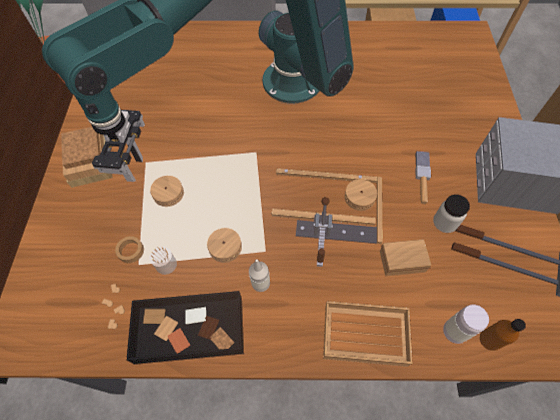

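>>> {"api": "drive_tool", "payload": {
  "series": [
    [[0, 0, 0, 0, 0, 4, 64], [0, 0, 0, 0, 0, 7, 64], [0, 0, 0, 0, 0, 8, 64], [0, 0, 0, 0, 0, 8.2, 64], [0, 0, 0, 1.2, 0, 8.2, 64], [0, 0, 0, 2.4, 0, 8.2, 64], [0, 0, 0, 3.6, -0.1, 8.2, 64], [0, 0, 0, 4.9, -0.3, 8.2, 64], [0, 0, 0, 6.3, -0.5, 8.2, 64], [0, 0, 0, 7.7, -0.7, 8.2, 64], [0, 0, 0, 9.1, -0.9, 8.2, 64], [0, 0, 0, 10.5, -1.1, 8.2, 64], [0, 0, 0, 11.9, -1.3, 8.2, 64], [0, 0, 0, 13.3, -1.5, 8.2, 64], [0, 0, 0, 14.7, -1.7, 8.2, 64], [0, 0, 0, 16.1, -1.9, 8.2, 64], [0, 0, 0, 17.5, -2.1, 8.2, 64], [0, 0, 0, 18.9, -2.3, 8.2, 64], [0, 0, 0, 19.5, -2.3, 8.2, 64], [0, 0, 0, 19.5, -2.3, 8.2, 64]]
  ]
}}

```text
time: 26.05
tool_pos: [0.4519, -0.2272, -0.0076]
ee_rot: [3.134, -0.004, 1.475]
wrist_force: [-0.3, 0.0, -0.6]
width: 0.0604
```

```bash
python3 blanks.py pics/15;  python3 -c "
from h import *
for a in [(.017,-.2),(.012,-.026)]: print(relp(*a,-.005,np.pi/2))"
```

```text
t 26.05 tcp [ 0.4519 -0.2272 -0.0076] press [ 0.0297 -0.3228] rot [ 3.134 -0.004  1.475] F [-0.3  0.  -0.6] w 0.0604
scene 554 press mm [  30.3 -277.1] circ [  28.9 -280.6] 46.4
scene 631 press mm [ 12.2 102.3] circ [ 10.2 103.3] 46.1
scene 758 press mm [ 210.1 -257.4] circ [ 208.9 -257.6] 45.7
[ 8.000e-03 -4.000e-03  1.000e-03  1.239e+01 -1.270e+00 -2.200e-01]
[ 8.000e-03 -4.000e-03  1.000e-03  2.979e+01 -1.750e+00 -1.700e-01]
```

>>> {"api": "drive_tool", "payload": {
  "series": [
    [[0, 0, 0, 1.3, -0.15, -0.2, 64], [0, 0, 0, 2.8, -0.3, -0.2, 64], [0, 0, 0, 4.3, -0.45, -0.2, 64], [0, 0, 0, 5.8, -0.6, -0.2, 64], [0, 0, 0, 7.3, -0.75, -0.2, 64], [0, 0, 0, 8.8, -0.9, -0.2, 64], [0, 0, 0, 10.3, -1.1, -0.2, 64], [0, 0, 0, 11.8, -1.3, -0.2, 64], [0, 0, 0, 13.3, -1.5, -0.2, 64], [0, 0, 0, 14.8, -1.6, -0.2, 64], [0, 0, 0, 16.3, -1.7, -0.2, 64], [0, 0, 0, 17.8, -1.8, -0.2, 64], [0, 0, 0, 19.3, -1.8, -0.2, 64], [0, 0, 0, 20.8, -1.8, -0.2, 64], [0, 0, 0, 22.3, -1.8, -0.2, 64], [0, 0, 0, 23.8, -1.8, -0.2, 64], [0, 0, 0, 25.3, -1.8, -0.2, 64], [0, 0, 0, 26.8, -1.8, -0.2, 64], [0, 0, 0, 28, -1.8, -0.2, 64], [0, 0, 0, 28.5, -1.8, -0.2, 64]]
  ]
}}

```text
time: 28.15
tool_pos: [0.4615, 0.0584, -0.0047]
ee_rot: [3.134, -0.003, 1.475]
wrist_force: [-0.2, -0.6, -0.6]
width: 0.0602
```

```bash
python3 blanks.py pics/16; python3 knob.py pics/16k | grep brown | cut -c1-140
```

```text
t 28.15 tcp [ 0.4615  0.0584 -0.0047] press [ 0.0112 -0.0377] rot [ 3.134e+00 -3.000e-03  1.475e+00] F [-0.2 -0.6 -0.6] w 0.0602
scene 288 press mm [ 7.8 23. ] circ [ 8.1 16.6] 42.9
scene 585 press mm [ 11.4 103.8] circ [ 10.4 103.2] 45.2
scene 779 press mm [ 210.  -257.4] circ [ 208.4 -257.4] 45.5
scene brown [321 198   8   8  41] mean press [ 0.0912 -0.0007] x [0.082 0.098] y [-0.0085  0.0075] z [0.088 0.095 0.102] ray@.054 [0.0659 0.
scene brown [318 249   7  12  54] mean press [ 0.2316 -0.0004] x [0.223  0.2362] y [-0.0076  0.0069] z [0.045 0.072 0.078] ray@.054 [2.256e-
top brown [247 160   6   7  31] mean press [ 0.2233 -0.0016] x [0.2169 0.2313] y [-0.0082  0.0048] z [0.054 0.072 0.08 ] ray@.054 [ 0.2266 -
top brown [240 204   4   4  11] mean press [0.0868 0.004 ] x [0.0824 0.0909] y [0.0004 0.0087] z [0.093 0.097 0.099] ray@.054 [0.0918 0.0072
```

View pics/16scene.png

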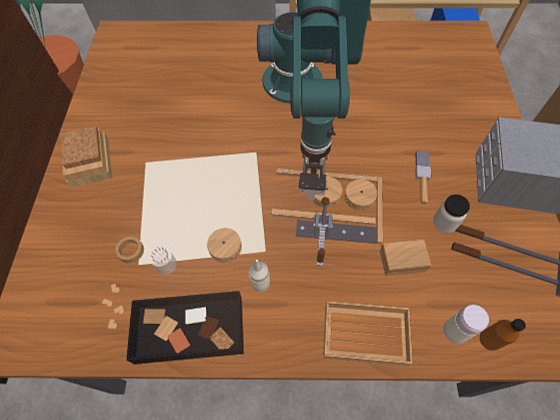

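```bash
python3 -c "
from h import *
for n in ('scene','top'):
    s=snap(n);P=cloud(s);q=w2p(P);z=P[...,2]
    for nm,zz in (('picks',(.03,.085)),('tape',(.012,.03)),('glue',(.05,.16))):
        lo,hi=zz
        reg={'picks':(.18,.36,-.46,-.31),'tape':(.15,.36,-.55,-.4),'glue':(.24,.36,-.22,-.08)}[nm]
        m=(z>lo)&(z<hi)&(q[...,0]>reg[0])&(q[...,0]<reg[1])&(q[...,1]>reg[2])&(q[...,1]<reg[3])
        if m.sum()>5: print(n,nm,m.sum(),q[m].mean(0).round(3),np.percentile(q[m],3,axis=0).round(3),np.percentile(q[m],97,axis=0).round(3))
"
```

```text
scene picks 445 [ 0.279 -0.402] [ 0.252 -0.429] [ 0.302 -0.378]
scene tape 348 [ 0.252 -0.503] [ 0.217 -0.54 ] [ 0.301 -0.413]
scene glue 446 [ 0.313 -0.15 ] [ 0.287 -0.205] [ 0.352 -0.125]
top picks 280 [ 0.27  -0.404] [ 0.246 -0.429] [ 0.296 -0.38 ]
top tape 218 [ 0.244 -0.508] [ 0.212 -0.542] [ 0.276 -0.476]
top glue 252 [ 0.296 -0.152] [ 0.275 -0.204] [ 0.349 -0.126]
```

>>> {"api": "drive_tool", "payload": {
  "series": [
    [[0, 0, 0, -1.5, 0, 0, 64], [0, 0, 0, -3, 0, -2, 64], [0, 0, 0, -3, 0, -6, 64], [0, 0, 0, -5, 0, -10, 64], [0, 0, -0.1, -8, 2, -10, 64], [0, 0, -0.2, -10, 5, -10, 64], [0, 0, -0.3, -12, 8, -10, 64], [0, 0, -0.4, -14, 11, -10, 64], [0, 0, -0.5, -16, 14, -10, 64], [0, 0, -0.6, -18, 17, -10, 64], [0, 0, -0.7, -20, 20, -10, 64], [0, 0, -0.8, -22, 22.5, -10, 64], [0, 0, -0.9, -24, 25.2, -10, 64], [0, 0, -1, -25.2, 25.2, -10, 64], [0, 0, -1.045, -25.2, 25.2, -10, 64], [0, 0, -1.045, -25.2, 25.2, -10, 64], [0, 0, -1.045, -25.2, 25.2, -10, 64]]
  ]
}}

```text
time: 30.15
tool_pos: [0.6869, -0.2192, 0.0962]
ee_rot: [3.135, 0.005, 2.517]
wrist_force: [0.2, 0.2, 0.0]
width: 0.0602
```

```bash
python3 blanks.py pics/17;  python3 -c "
from h import *
for a in [(.263,-.290),(.243,-.279),(.070,-.220),(.058,-.218)]: print(relp(*a,-.008,2.618))"
```

```text
t 30.15 tcp [ 0.6869 -0.2192  0.0962] press [ 0.2627 -0.2919] rot [3.135 0.005 2.517] F [0.2 0.2 0. ] w 0.0602
scene 555 press mm [10.1  6.7] circ [11.   5.5] 45.6
scene 612 press mm [ 12.4 101.3] circ [ 10.7 102.8] 45.4
scene 436 press mm [ 217.5 -242.3] circ [ 212.5 -250.5] 44.0
top 187 press mm [ -0.4 101.3] circ [ -0.  102.9] 40.2
[ 7.000e-03  5.000e-03 -3.000e-03  1.000e-01  6.000e-02  1.046e+01]
[ 7.000e-03  5.000e-03 -3.000e-03  2.380e+00  1.000e-02  1.044e+01]
[ 7.000e-03  5.000e-03 -3.000e-03  2.031e+01 -3.580e+00  1.033e+01]
[ 7.000e-03  5.000e-03 -3.000e-03  2.144e+01 -4.010e+00  1.032e+01]
```

View pics/17scene.png

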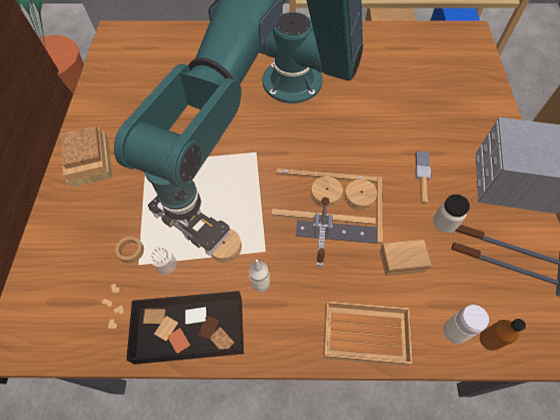

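>>> {"api": "drive_tool", "payload": {
  "series": [
    [[0, 0, 0, 0, 0, 4, 64], [0, 0, 0, 0, 0, 8, 64], [0, 0, 0, 0, 0, 10, 64], [0, 0, 0, 0, 0, 10.4, 64], [0, 0, 0, 1.2, 0, 10.4, 64], [0, 0, 0, 2.4, 0, 10.4, 64], [0, 0, 0, 3.6, -0.2, 10.4, 64], [0, 0, 0, 4.9, -0.45, 10.4, 64], [0, 0, 0, 6.3, -0.75, 10.4, 64], [0, 0, 0, 7.7, -1.05, 10.4, 64], [0, 0, 0, 9.1, -1.35, 10.4, 64], [0, 0, 0, 10.5, -1.7, 10.4, 64], [0, 0, 0, 11.9, -2, 10.4, 64], [0, 0, 0, 13.3, -2.3, 10.4, 64], [0, 0, 0, 14.7, -2.6, 10.4, 64], [0, 0, 0, 16.1, -2.9, 10.4, 64], [0, 0, 0, 17.5, -3.2, 10.4, 64], [0, 0, 0, 18.9, -3.5, 10.4, 64], [0, 0, 0, 20, -3.75, 10.4, 64], [0, 0, 0, 20, -3.75, 10.4, 64]]
  ]
}}

```text
time: 32.25
tool_pos: [0.5037, -0.1318, -0.007]
ee_rot: [3.134, 0.007, 2.518]
wrist_force: [0.1, 0.2, -0.0]
width: 0.0605
```

```bash
python3 blanks.py pics/18
```

```text
t 32.25 tcp [ 0.5037 -0.1318 -0.007 ] press [ 0.0718 -0.2228] rot [3.134 0.007 2.518] F [ 0.1  0.2 -0. ] w 0.0605
scene 579 press mm [9.4 5.4] circ [11.2  4.7] 45.5
scene 597 press mm [ 12.  102.7] circ [  9.7 102.3] 46.0
```

View pics/18scene.png

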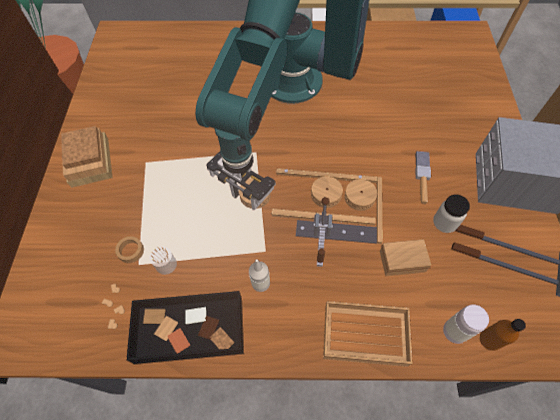

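>>> {"api": "drive_tool", "payload": {
  "series": [
    [[0, 0, 0, 0.9, -0.2, 0, 64], [0, 0, 0, 1.8, -0.4, 0, 64], [0, 0, 0, 1.8, -0.4, 0, 64], [0, 0, 0, -1, 0, 0, 64], [0, 0, 0, -3, 0, -3, 64], [0, 0, 0, -3, 0, -7, 64], [0, 0, 0, -3, 2, -9, 64], [0, 0, 0.1, -3, 5, -9, 64], [0, 0, 0.2, -3, 7, -9, 64], [0, 0, 0.3, -3, 7, -9, 64], [0, 0, 0.4, -3, 7, -9, 64]]
  ]
}}

```text
time: 33.45
tool_pos: [0.5682, -0.0921, 0.0822]
ee_rot: [3.134, 0.002, 2.115]
wrist_force: [-0.2, -0.5, 0.2]
width: 0.0601
```

```bash
python3 blanks.py pics/19;  python3 -c "
from h import *
for a in [(.018,-.27)]: print(relp(*a,.085,np.pi/2))"
```

```text
t 33.45 tcp [ 0.5682 -0.0921  0.0822] press [ 0.1321 -0.177 ] rot [3.134e+00 2.000e-03 2.115e+00] F [-0.2 -0.5  0.2] w 0.0601
scene 551 press mm [10.1  6. ] circ [11.5  4.8] 45.2
scene 591 press mm [ 10.7 103.3] circ [ 10.1 102.5] 45.5
[ 8.000e-03 -1.000e-03  6.450e-01 -5.300e-01 -1.467e+01 -4.000e-01]
```

View pics/19scene.png

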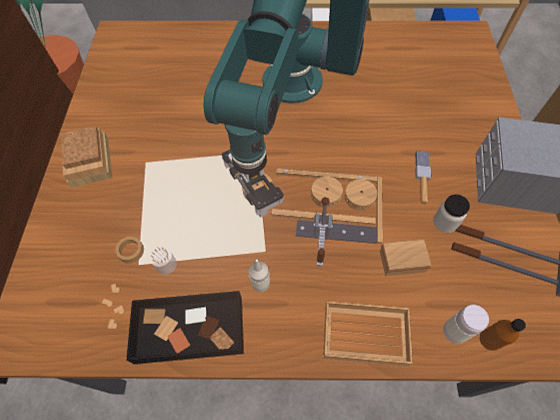

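>>> {"api": "drive_tool", "payload": {
  "series": [
    [[0, 0, 0.1, -0.2, -4, -0.4, 64], [0, 0, 0.2, -0.4, -8, -0.4, 64], [0, 0, 0.3, -0.5, -12, -0.4, 64], [0, 0, 0.4, -0.5, -14.7, -0.4, 64], [0, 0, 0.5, -0.5, -14.7, -0.4, 64], [0, 0, 0.6, -0.5, -14.7, -0.4, 64], [0, 0, 0.645, -0.5, -14.7, -0.4, 64], [0, 0, 0.645, -0.5, -14.7, -0.4, 64], [0, 0, 0.645, -0.5, -14.7, -0.4, 64]]
  ]
}}

```text
time: 34.45
tool_pos: [0.4448, -0.1734, 0.0849]
ee_rot: [3.134, -0.003, 1.475]
wrist_force: [-0.3, 1.1, 0.2]
width: 0.0605
```

```bash
python3 blanks.py pics/20;  python3 -c "
from h import *
for a in [(.018,-.27),(.012,-.128)]: print(relp(*a,-.005,np.pi/2))"
```

```text
t 34.45 tcp [ 0.4448 -0.1734  0.0849] press [ 0.0173 -0.27  ] rot [ 3.134e+00 -3.000e-03  1.475e+00] F [-0.3  1.1  0.2] w 0.0605
scene 572 press mm [  18.  -195.3] circ [  17.7 -194.6] 46.0
scene 550 press mm [11.5  6.8] circ [11.5  5.3] 44.9
scene 616 press mm [ 11.7 102.3] circ [ 10. 102.] 46.1
top 188 press mm [19.6 -0.4] circ [23.1 -1.1] 34.8
[ 7.00e-03 -3.00e-03  2.00e-03 -4.00e-02 -1.00e-02  8.99e+00]
[ 7.000e-03 -3.000e-03  2.000e-03  1.416e+01 -5.800e-01  9.030e+00]
```

View pics/20scene.png

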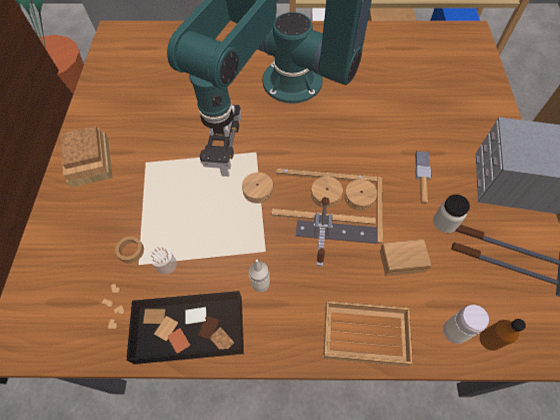

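>>> {"api": "drive_tool", "payload": {
  "series": [
    [[0, 0, 0, 0, 0, 4, 64], [0, 0, 0, 0, 0, 7, 64], [0, 0, 0, 0, 0, 8.6, 64], [0, 0, 0, 0, 0, 8.9, 64], [0, 0, 0, 1.2, 0, 8.9, 64], [0, 0, 0, 2.4, 0, 8.9, 64], [0, 0, 0, 3.6, 0, 8.9, 64], [0, 0, 0, 4.8, -0.1, 8.9, 64], [0, 0, 0, 6, -0.2, 8.9, 64], [0, 0, 0, 7.2, -0.3, 8.9, 64], [0, 0, 0, 8.4, -0.4, 8.9, 64], [0, 0, 0, 9.6, -0.5, 8.9, 64], [0, 0, 0, 10.8, -0.6, 8.9, 64], [0, 0, 0, 12, -0.6, 8.9, 64], [0, 0, 0, 13, -0.6, 8.9, 64], [0, 0, 0, 13.7, -0.6, 8.9, 64], [0, 0, 0, 13.7, -0.6, 8.9, 64], [0, 0, 0, 11, -0.6, 8.9, 64], [0, 0, 0, 10, -0.6, 6, 64], [0, 0, 0, 10, -0.6, 0, 64]]
  ]
}}

```text
time: 36.55
tool_pos: [0.4447, -0.073, 0.0715]
ee_rot: [-3.138, -0.006, 1.473]
wrist_force: [0.2, 0.0, 0.5]
width: 0.0604
```

```bash
python3 blanks.py pics/21; python3 knob.py pics/21k | grep brown | cut -c1-140
```

```text
t 36.55 tcp [ 0.4447 -0.073   0.0715] press [ 0.0074 -0.17  ] rot [-3.138 -0.006  1.473] F [0.2 0.  0.5] w 0.0604
scene 567 press mm [ 12.3 -86.9] circ [ 11.4 -88.4] 45.1
scene 548 press mm [9.8 6. ] circ [10.8  6.3] 45.8
scene 606 press mm [ 12.  102.5] circ [ 10.2 101.9] 46.2
scene brown [322 198   7   8  33] mean press [ 0.092  -0.0005] x [0.0836 0.0989] y [-0.0083  0.0073] z [0.086 0.095 0.1  ] ray@.054 [0.0671 
scene brown [317 249   8  12  61] mean press [2.32e-01 2.00e-04] x [0.2231 0.2369] y [-0.0079  0.0074] z [0.042 0.071 0.078] ray@.054 [0.226
top brown [247 160   6   7  29] mean press [ 0.2232 -0.0008] x [0.2166 0.2321] y [-0.0083  0.0049] z [0.055 0.074 0.079] ray@.054 [0.2269 0.
top brown [240 203   7   5  23] mean press [0.0879 0.0006] x [0.0821 0.0946] y [-0.0067  0.008 ] z [0.088 0.096 0.103] ray@.054 [0.0928 0.00
```

View pics/21kscene.png

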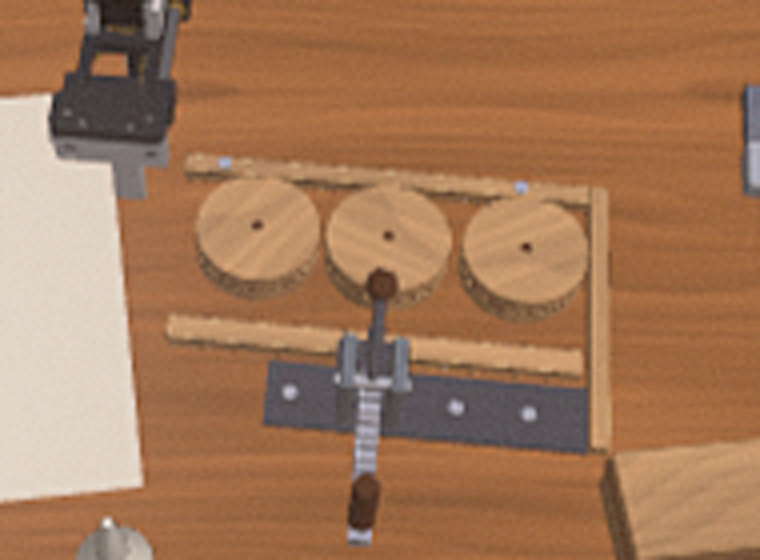

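```bash
python3 -c "
from h import *
for a in [(.2285,0)]: print(relp(*a,.155,0))"
```

```text
[ 5.000e-03 -1.100e-02  1.572e+00  1.700e+01  2.173e+01 -7.600e+00]
```

>>> {"api": "drive_tool", "payload": {
  "series": [
    [[0, 0, 0, 0, 0, -4, 64], [0, 0, 0.1, 0, 0, -8, 64], [0, 0, 0.2, 1, 1, -8, 64], [0, 0, 0.33, 3, 3.5, -8, 64], [0, 0, 0.46, 5, 6, -8, 64], [0, 0, 0.6, 7, 8.5, -8, 64], [0, 0, 0.74, 9, 11, -8, 64], [0, 0, 0.88, 11, 13.5, -8, 64], [0, 0, 1.02, 13, 16, -8, 64], [0, 0, 1.16, 15, 18.5, -8, 64], [0, 0, 1.3, 17, 21.7, -8, 64], [0, 0, 1.44, 17, 21.7, -8, 64], [0, 0, 1.572, 17, 21.7, -7.6, 64], [0, 0, 1.572, 17, 21.7, -7.6, 64], [0, 0, 1.572, 17, 21.7, -7.6, 64], [0, 0, 1.572, 17, 21.7, -7.6, 64]]
  ]
}}

```text
time: 38.35
tool_pos: [0.6806, 0.0746, 0.1542]
ee_rot: [-3.138, -0.008, -0.096]
wrist_force: [0.1, -1.2, -0.4]
width: 0.0603
```

```bash
python3 blanks.py pics/22; python3 knob.py pics/22k | grep brown | cut -c1-140; python3 -c "
from h import *
for a in [(.2285,0)]: print(relp(*a,.012,0))"
```

```text
t 38.35 tcp [0.6806 0.0746 0.1542] press [ 2.277e-01 -1.000e-04] rot [-3.138 -0.008 -0.096] F [ 0.1 -1.2 -0.4] w 0.0603
scene 264 press mm [ -3.1 -94.3] circ [ 11.2 -89.1] 44.6
scene 164 press mm [-14.1 103.3] circ [-11.8 107.6] 31.5
scene brown [318 249   7  12  50] mean press [2.314e-01 1.000e-04] x [0.223  0.2359] y [-0.0076  0.0071] z [0.043 0.074 0.078] ray@.054 [0.2
top brown [248 160   5   7  29] mean press [ 0.2232 -0.0015] x [0.2167 0.2317] y [-0.0081  0.0046] z [0.055 0.073 0.081] ray@.054 [ 0.2269 -
[-4.000e-03 -1.000e-02  1.000e-03 -1.100e-01  4.000e-02  1.433e+01]
```

View pics/22kscene.png

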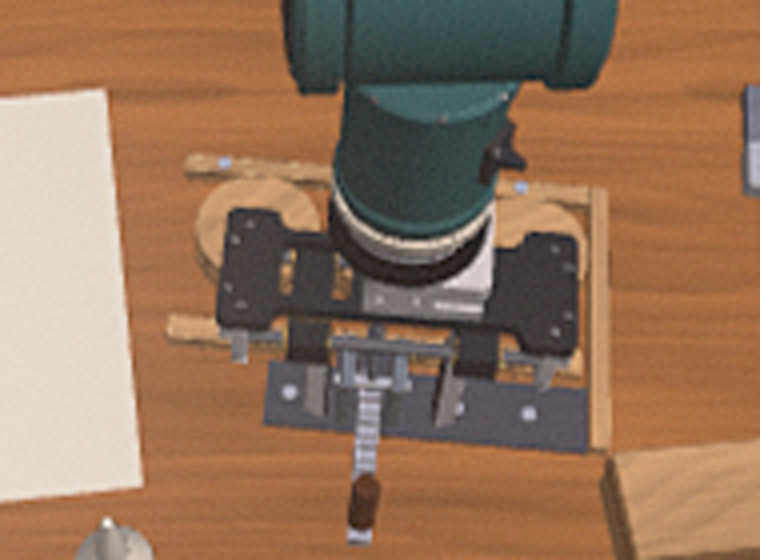

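>>> {"api": "drive_tool", "payload": {
  "series": [
    [[0, 0, 0, 0, 0, 4, 64], [0, 0, 0, 0, 0, 8, 64], [0, 0, 0, 0, 0, 11, 64], [0, 0, 0, 0, 0, 13, 64], [0, 0, 0, 0, 0, 14.2, 64], [0, 0, 0, 0, 0, 14.2, 64], [0, 0, 0, 0, 0, 14.2, 30], [0, 0, 0, 0, 0, 14.2, 0], [0, 0, 0, 0, 0, 14.2, 0], [0, 0, 0, 0, 0, 14.2, 0], [0, 0, 0, 0, 0, 14.2, 0], [0, 0, 0, 0, 0, 14.2, 0], [0, 0, 0, 0, 0, 14.2, 0]]
  ]
}}

```text
time: 39.85
tool_pos: [0.6827, 0.0745, 0.0137]
ee_rot: [-3.139, -0.011, -0.097]
wrist_force: [-1.0, -1.3, 1.7]
width: 0.0171
```

Gripped. Push in 33 mm first, then look.

>>> {"api": "drive_tool", "payload": {
  "series": [
    [[0, 0, 0, -0.3, 0, 0, 0], [0, 0, 0, -0.6, 0, 0, 0], [0, 0, 0, -0.9, 0, 0, 0], [0, 0, 0, -1.2, 0, 0, 0], [0, 0, 0, -1.5, 0, 0, 0], [0, 0, 0, -1.8, 0, 0, 0], [0, 0, 0, -2.1, 0, 0, 0], [0, 0, 0, -2.4, 0, 0, 0], [0, 0, 0, -2.7, 0, 0, 0], [0, 0, 0, -3, 0, 0, 0], [0, 0, 0, -3.2, 0, 0, 0], [0, 0, 0, -3.4, 0, 0, 0], [0, 0, 0, -3.4, 0, 0, 0]]
  ]
}}

```text
time: 41.15
tool_pos: [0.6493, 0.0777, 0.0137]
ee_rot: [-3.139, -0.012, -0.097]
wrist_force: [5.2, -0.3, 0.3]
width: 0.0173
```

```bash
python3 blanks.py pics/23; python3 knob.py pics/23k
```

```text
t 41.15 tcp [0.6493 0.0777 0.0137] press [ 1.963e-01 -1.000e-04] rot [-3.139 -0.012 -0.097] F [ 5.2 -0.3  0.3] w 0.0173
scene 499 press mm [  7.  -93.9] circ [  3.8 -88.7] 44.9
scene 449 press mm [ 12.1 108.2] circ [  3.3 104.1] 45.9
top 215 press mm [  7.  103.7] circ [  6.3 103.8] 37.0
t 41.25 tcp [0.6493 0.0777 0.0138] press [ 1.963e-01 -1.000e-04] rot [-3.139 -0.012 -0.097] F [ 5.1 -0.6  0.7] w 0.0169
scene brown [318 237   8  12  54] mean press [0.1982 0.0005] x [0.1889 0.2035] y [-0.0074  0.0078] z [0.043 0.072 0.078] ray@.054 [0.1922 0.001 ]
fence [-60.  -51.6 -43.2] 96
jaw [28.9 56.  67.7] 436
fence [-60.5 -53.6 -45.4] 188
jaw [ 46.6  56.4 118.6] 210
```

View pics/23kscene.png

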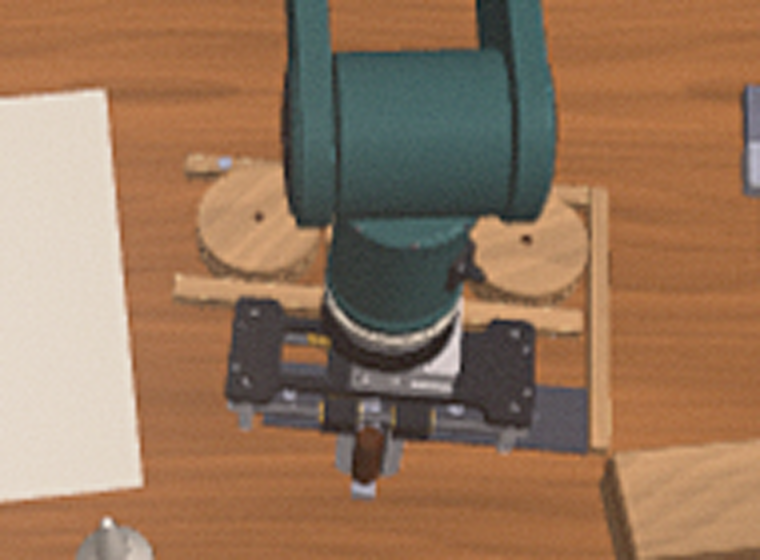

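View pics/23ktop.png

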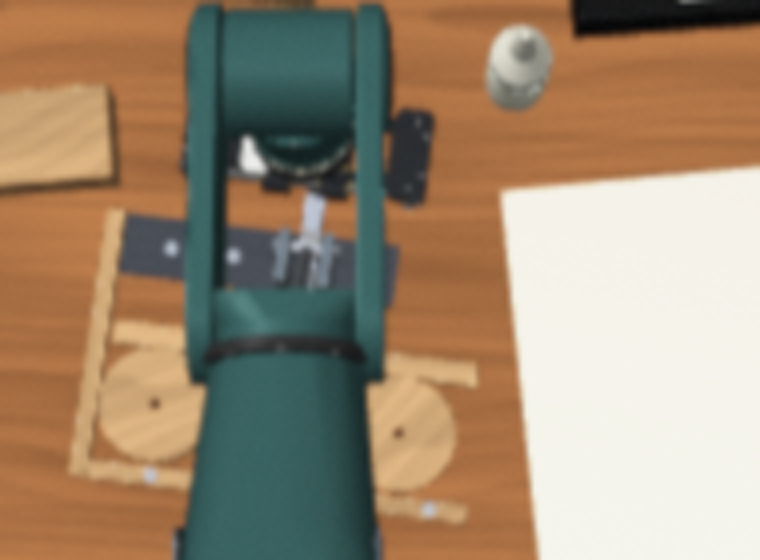

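>>> {"api": "drive_tool", "payload": {
  "series": [
    [[0, 0, 0, -0.1, 0, 0, 0], [0, 0, 0, -0.2, 0, 0, 0], [0, 0, 0, -0.3, 0, 0, 0], [0, 0, 0, -0.35, 0, 0, 0], [0, 0, 0, -0.35, 0, 0, 0], [0, 0, 0, -0.35, 0, 0, 0]]
  ]
}}

```text
time: 41.95
tool_pos: [0.6461, 0.078, 0.0137]
ee_rot: [-3.139, -0.012, -0.097]
wrist_force: [5.1, -0.2, 0.4]
width: 0.0175
```

>>> {"api": "drive_tool", "payload": {
  "series": [
    [[0, 0, 0, -0.1, 0, 0, 0], [0, 0, 0, -0.1, 0, 0, 0], [0, 0, 0, -0.2, 0, 0, 0], [0, 0, 0, -0.2, 0, 0, 0], [0, 0, 0, -0.2, 0, 0, 0]]
  ]
}}

```text
time: 42.45
tool_pos: [0.6459, 0.0781, 0.0138]
ee_rot: [-3.138, -0.016, -0.098]
wrist_force: [8.4, -0.1, -2.0]
width: 0.0175
```

>>> {"api": "drive_tool", "payload": {
  "series": [
    [[0, 0, 0, -0.2, 0, 0, 0], [0, 0, 0, -0.4, 0, 0, 0], [0, 0, 0, -0.4, 0, 0, 0], [0, 0, 0, -0.4, 0, 0, 0]]
  ]
}}

```text
time: 42.85
tool_pos: [0.6458, 0.0781, 0.0139]
ee_rot: [-3.138, -0.025, -0.098]
wrist_force: [12.9, -0.6, -4.9]
width: 0.0173
```

```bash
python3 blanks.py pics/24; python3 knob.py pics/24k
```

```text
t 42.85 tcp [0.6458 0.0781 0.0139] press [ 1.928e-01 -1.000e-04] rot [-3.138 -0.025 -0.098] F [12.9 -0.6 -4.9] w 0.0173
scene 529 press mm [  5.2 -90.5] circ [  1.8 -88.5] 45.6
scene 467 press mm [  7.1 104.9] circ [  2.  103.6] 44.5
t 42.95 tcp [0.6458 0.0781 0.0139] press [ 0.1927 -0.    ] rot [-3.138 -0.024 -0.098] F [13.4 -2.  -4.7] w 0.0177
scene brown [318 236   8  12  51] mean press [ 0.1949 -0.0005] x [0.1861 0.1997] y [-0.0086  0.0077] z [0.041 0.071 0.079] ray@.054 [0.1885 0.    ]
fence [-59.7 -52.4 -42.6] 75
jaw [24.  51.6 63.9] 424
top brown [241 203   4   2   7] mean press [0.0923 0.0021] x [0.0907 0.0943] y [-0.002  0.007] z [0.089 0.097 0.101] ray@.054 [0.0974 0.0051]
fence [-60.3 -53.4 -45. ] 192
jaw [ 43.5  53.3 120.3] 210
```

>>> {"api": "drive_tool", "payload": {
  "series": [
    [[0, 0, 0, 0, 0, 0, 0], [0, 0, 0, 0, 0, 0, 30], [0, 0, 0, 0, 0, 0, 60], [0, 0, 0, 0, 0, 0, 60], [0, 0, 0, 0, 0, 0, 60], [0, 0, 0, 0, 0, -4, 60], [0, 0.025, 0, 0, 0, -8, 60], [0, 0.025, 0, 0, 0, -11, 60], [0, 0.025, 0, -4, 0, -12, 60], [0, 0.025, 0, -8, 0, -12, 60], [0, 0.025, 0, -10.2, 0, -12, 60], [0, 0.025, 0, -10.2, 0, -12, 60], [0, 0.025, 0, -10.2, 0, -12, 60]]
  ]
}}

```text
time: 44.35
tool_pos: [0.5415, 0.088, 0.1318]
ee_rot: [-3.138, -0.05, -0.098]
wrist_force: [0.1, 0.5, 0.3]
width: 0.0562
```

```bash
python3 blanks.py pics/25; python3 knob.py pics/25k; python3 -c "
from h import *
for a in [(.09,0)]: print(relp(*a,.044,0))"
```

```text
t 44.35 tcp [0.5415 0.088  0.1318] press [ 0.088  -0.0004] rot [-3.138 -0.05  -0.098] F [0.1 0.5 0.3] w 0.0562
scene 562 press mm [  2.3 -90. ] circ [  1.  -89.4] 45.7
scene 508 press mm [1.7 5.1] circ [0.6 5.7] 45.8
scene 599 press mm [  1.3 102.3] circ [  0.3 103.2] 45.5
t 44.45 tcp [0.5422 0.0878 0.1314] press [ 0.0887 -0.0006] rot [-3.138 -0.05  -0.098] F [ 0.3 -0.9 -0.7] w 0.0564
scene brown [321 198   8   7  39] mean press [ 0.0915 -0.0008] x [0.0829 0.0972] y [-0.0084  0.0074] z [0.087 0.096 0.101] ray@.054 [0.0657 0.0008]
scene brown [319 236   7  10  47] mean press [1.941e-01 1.000e-04] x [0.1856 0.1993] y [-0.0073  0.0071] z [0.05  0.074 0.079] ray@.054 [0.1868 0.0006]
fence [-58.8 -52.6 -43.5] 170
jaw [19.1 54.2 64.9] 578
fence [-60.3 -53.3 -45.9] 188
jaw [42.9 52.1 61.1] 251
[-4.0e-03 -4.9e-02 -0.0e+00 -3.0e-01 -3.0e-02  8.7e+00]
```

View pics/25kscene.png

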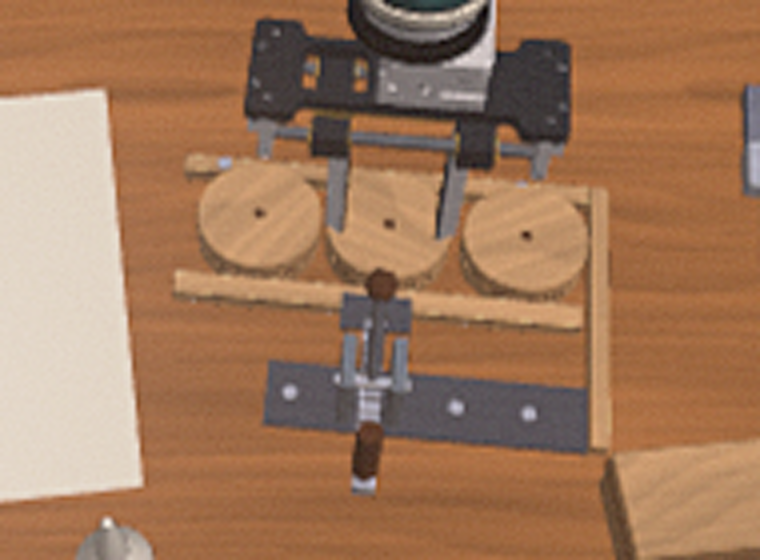

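>>> {"api": "drive_tool", "payload": {
  "series": [
    [[0, -0.049, 0, -0.3, 0, 0, 60], [0, -0.049, 0, -0.3, 0, 3, 60], [0, -0.049, 0, -0.3, 0, 6, 60], [0, -0.049, 0, -0.3, 0, 8.7, 60], [0, -0.049, 0, -0.3, 0, 8.7, 60], [0, -0.049, 0, -0.3, 0, 8.7, 30], [0, -0.049, 0, -0.3, 0, 8.7, 0], [0, -0.049, 0, -0.3, 0, 8.7, 0], [0, -0.049, 0, -0.3, 0, 8.7, 0], [0, -0.049, 0, -0.3, 0, 8.7, 0], [0, -0.049, 0, -0.3, 0, 8.7, 0]]
  ]
}}

```text
time: 45.65
tool_pos: [0.5439, 0.088, 0.0449]
ee_rot: [-3.137, -0.001, -0.098]
wrist_force: [-0.0, -0.6, 1.7]
width: 0.0207
```

>>> {"api": "drive_tool", "payload": {
  "series": [
    [[0, 0, 0, -0.3, 0, 0.35, 0], [0, 0, 0, -0.6, 0, 0.8, 0], [0, 0, 0, -0.85, 0, 1.25, 0], [0, 0, 0, -1.1, 0, 1.65, 0], [0, 0, 0, -1.25, 0, 2.15, 0], [0, 0, 0, -1.4, 0, 2.55, 0], [0, 0, 0, -1.5, 0, 3.05, 0], [0, 0, 0, -1.6, 0, 3.5, 0], [0, 0, 0, -1.6, 0, 3.7, 0], [0, 0, 0, -1.6, 0, 3.8, 0], [0, 0, 0, -1.6, 0, 3.8, 0], [0, 0, 0, -1.6, 0, 3.8, 0]]
  ]
}}

```text
time: 46.85
tool_pos: [0.528, 0.0896, 0.0091]
ee_rot: [-3.138, -0.002, -0.098]
wrist_force: [-3.7, -1.3, 14.7]
width: 0.0206
```

```bash
python3 blanks.py pics/26; python3 knob.py pics/26k
```

```text
t 46.85 tcp [0.528  0.0896 0.0091] press [ 0.0744 -0.0001] rot [-3.138e+00 -2.000e-03 -9.800e-02] F [-3.7 -1.3 14.7] w 0.0206
scene 233 press mm [   7.3 -110.1] circ [  2.7 -96.1] 42.5
scene 266 press mm [  7.3 122.5] circ [  3.8 114. ] 43.3
t 46.95 tcp [0.528  0.0897 0.0091] press [ 0.0744 -0.0001] rot [-3.138e+00 -2.000e-03 -9.800e-02] F [-4.  -2.1 14.3] w 0.0204
scene brown [321 200   8   6  37] mean press [ 0.0764 -0.0006] x [0.0684 0.0827] y [-0.0099  0.0092] z [0.055 0.062 0.069] ray@.054 [ 0.0713 -0.0003]
scene brown [319 236   7  11  51] mean press [ 0.1947 -0.0003] x [0.1853 0.1996] y [-0.0076  0.0071] z [0.043 0.073 0.079] ray@.054 [0.1884 0.0002]
fence [-59.3 -51.4 -43.4] 74
jaw [25.5 54.7 66.1] 592
top brown [246 172   5   6  26] mean press [ 0.1868 -0.0011] x [0.18  0.194] y [-0.0071  0.0054] z [0.061 0.074 0.08 ] ray@.054 [0.1903 0.0002]
fence [-60.4 -53.6 -46.5] 182
jaw [43.5 50.5 89. ] 201
```

View pics/26kscene.png

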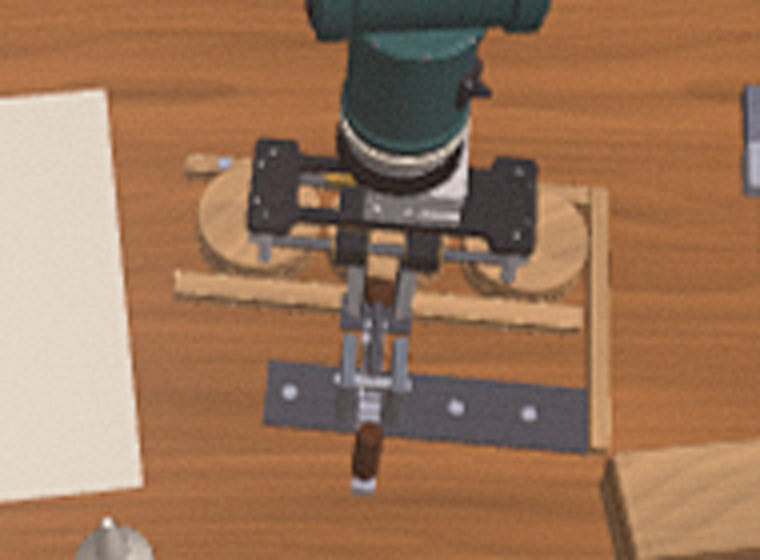

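>>> {"api": "drive_tool", "payload": {
  "series": [
    [[0, 0, 0, 0, 0, 0, 0], [0, 0, 0, 0, 0, 0, 30], [0, 0, 0, 0, 0, 0, 60], [0, 0, 0, 0, 0, 0, 60], [0, 0, 0, 0, 0, 0, 60], [0, 0, 0, 0, 0, -4, 60], [0, 0, 0, 0, 0, -8, 60], [0, 0, 0, -5, 0, -10, 60], [0, 0, 0, -10, 0, -12, 60], [0, 0, 0, -14, 0, -14, 60], [0, 0, 0, -14, 0, -14, 60], [0, 0, 0, -14, 0, -14, 60], [0, 0, 0, -14, 0, -14, 60]]
  ]
}}

```text
time: 48.35
tool_pos: [0.3887, 0.1028, 0.1481]
ee_rot: [-3.138, -0.001, -0.099]
wrist_force: [-0.2, -0.7, -0.1]
width: 0.0563
```

```bash
python3 blanks.py pics/27; python3 knob.py pics/27k
```

```text
t 48.35 tcp [0.3887 0.1028 0.1481] press [-0.0655 -0.0007] rot [-3.138e+00 -1.000e-03 -9.900e-02] F [-0.2 -0.7 -0.1] w 0.0563
scene 566 press mm [  2.7 -88.8] circ [  0.3 -88. ] 46.2
scene 584 press mm [1.4 4.3] circ [0.7 4.8] 45.5
scene 600 press mm [  2.5 102.6] circ [  2.  103.6] 46.1
t 48.45 tcp [0.3887 0.1027 0.1475] press [-0.0656 -0.0008] rot [-3.138e+00  1.000e-03 -9.900e-02] F [-0.9 -0.4 -0.3] w 0.056
scene brown [321 200   7   6  32] mean press [ 0.0761 -0.0002] x [0.0685 0.0821] y [-0.0074  0.0069] z [0.056 0.063 0.066] ray@.054 [0.0711 0.0001]
scene brown [319 236   7  12  50] mean press [ 1.951e-01 -1.000e-04] x [0.1847 0.1998] y [-0.0075  0.0072] z [0.044 0.07  0.078] ray@.054 [0.1894 0.0003]
fence [-59.3 -51.8 -42.6] 207
jaw [21.4 54.9 65.3] 592
top brown [246 172   5   6  26] mean press [ 0.1866 -0.0012] x [0.1802 0.1938] y [-0.0071  0.0053] z [0.062 0.075 0.081] ray@.054 [0.1903 0.0002]
top brown [241 209   6   6  25] mean press [ 0.0716 -0.0003] x [0.0648 0.0798] y [-0.0087  0.0067] z [0.055 0.062 0.069] ray@.054 [0.0724 0.0003]
fence [-60.3 -53.2 -46.3] 82
jaw [ 40.9  53.2 118.8] 369
```

View pics/27kscene.png

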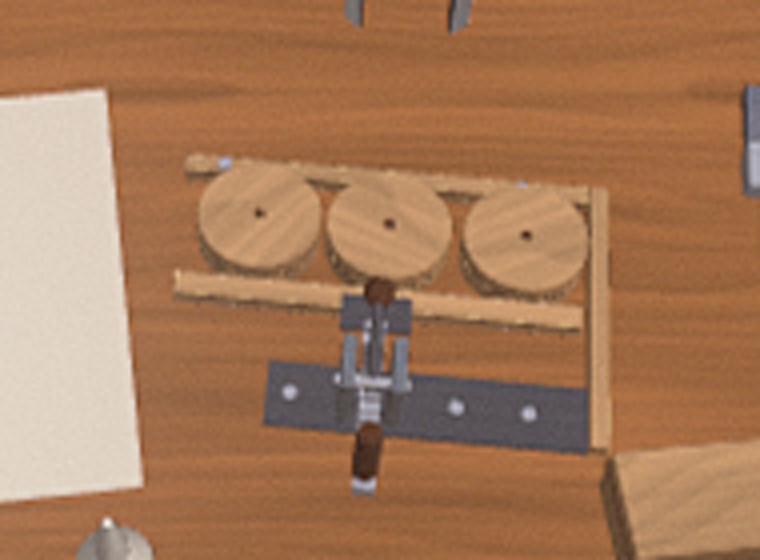

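View pics/27scene.png

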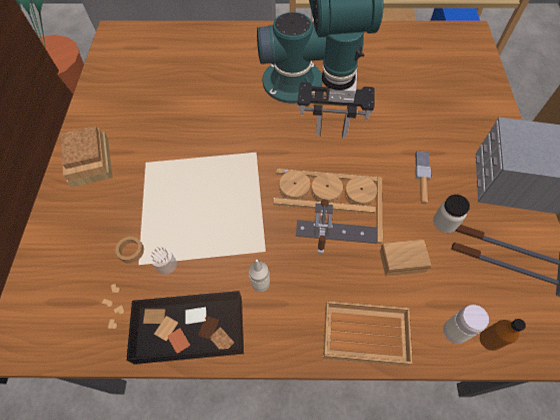

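```bash
python3 -c "
from bench import robot
print(robot.close_job())"
```

```text
the job is handed in; nothing more can be done
None
```

The three blanks are clamped in a row between fence and jaw, with the pawl back down in the teeth. I handed the job in at about 48 s; no verdict is reported.

What I did:
- Lifted the pawl by its knob.
- Drew the bar back to its stop.
- Slid each blank flat through the mouth with two open fingers.
- Pushed the bar in until it stalled on the blanks, at about 13 N on the wrist.
- Lowered the pawl until it stopped.

Last checks before handing in:

| Check | Reading | Needed |
|---|---|---|
| Blank distance from clamping line | 0.3 to 2 mm (scene view) | within 6 mm |
| Blank position along the jaw | −88, 5 and 103 mm | within ±130 mm |
| Bar slide | about 0.0185 m | 0.0145 to 0.022 m |
| Knob position | matches its start position in both views, so pawl at 0 | below 0.1 rad |

In the last picture the other things on the table look to be where they were; I did not measure their final positions.

What failed or disagreed:
- **First knob grasps:** the first two closed just above the knob. The fingertips were really about 27 mm higher than the reported TCP height. I corrected for this from then on.
- **Camera views:** the two cameras differ by about 4 mm along x on the press. Bar travel from the start position came out at 18.2 mm in the scene view and 16.1 mm in the top view. Travel back from the withdrawn stop agreed in both, at 36.5 mm, and the bar reading above comes from that.
- **Blank positions:** the final ones come from the scene view alone. My colour mask did not pick the blanks up properly in the top view.

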